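# Unstack the plaster moulds onto their drying bats

### The arm

A 6-joint arm with a two-finger parallel gripper is mounted at the origin on the work surface. World frame = base frame: x ahead of the robot, y to its left, z up, the work surface at z = 0. Lengths are in m, angles in degrees, forces in N, time in s.
With the tool pointing down it reaches from about 0.35 to 0.775 m from the base axis. Payload 5.5 kg.
Tool frame: the origin (TCP) lies midway between the tips of the shut fingers; the grasp point (between the pads) lies 19 mm behind it (env.tcp_to_grasp is the distance from the TCP to the grasp point, in m); z points along the fingers, y is the line along which they close (so a half turn about z gives the same grasp; the last joint's range is limited). The gripper opens to 85 mm and grips with 20 to 120 N. Pads are 22 mm wide; open, the fingers measure 114 mm over their backs; the gripper's body (76 mm by 85 mm) begins 54 mm behind the grasp point. The pads swing forward as they close: fully open they stand 13 mm farther back than shut.
Start: joints at [62.074, 17.945, 2.641, 74.691, 0, 82.002], TCP at [0.196, 0.541, 0.231] pointing down, gripper open.
Joint ranges: [-158.12, 158.12], [-49.38, 96.58], [-58.88, 72.47], [-126.05, 133.96], [-84.25, 85.87], [-180, 180]. Speed limits (degrees/s): [147.25, 147.25, 180, 180, 180, 180].

### API

Orientations are given as a 3x3 rotation matrix whose columns are the frame's x, y, z axes.
In Python, from bench import env gives the robot as it stands.
- The arm moves only by the shell command python3 -m inch 'ROWS' [OPENING] [FORCE]. ROWS is JSON, a list of rows, each an object with "delta_pos": the shift along the tool's x, y, z in m, a list of three; "twist": the turn, a rotation vector about the tool's x, y, z in units of 6 degrees (1.0 is 6 degrees), a list of three. In form: [{"delta_pos": [tx, ty, tz], "twist": [rx, ry, rz]}, ...]. A call has 1 to 10 rows; each row shifts and turns the commanded pose from where the row before left it, along the tool's axes as they then stand; what a row does not reach is not made up. A row lasts 1/12 s, in which the tool goes at most 41.7 mm and 7.16 degrees, less where a joint would pass 70% of its speed; a pose out of reach is approached as far as the arm can. A call with a gripper value outside its range is refused whole. OPENING is the finger opening in m, from 0 to 0.0854, set as the call begins (- or left out, the last holds). The fingers move at their own pace and stop on an object; FORCE is the grip in N (left out, the last holds). Time passes only in rows, so rows that do not move let the fingers close. It gives the time, the measured TCP pose, the force, the opening and the grip force at its end, in the units of the state.
- env.read_state(): the state, without advancing time (a new reading comes with each control period).
- env.read_camera(name): name is "side" or "top" or "wrist"; returns the picture (480x640x3 uint8, red, green, blue); there is no depth.
- env.get_calibration(name): a dict with "mtx" (3x3 intrinsics, pixels), "R" (3x3) and "t" (3): a world point X has camera coordinates R X + t. Camera axes: x right, y down, z forward; pixel columns grow to the right and rows downward; lengths in m; the calibration is good to about 2 mm. A picture is of the moment at which its call begins: read the wrist's pose just before it. get_calibration takes no time and is no camera call; for the wrist camera it gives the pose at the moment of the call.
- env.finish_job(): hands the job in; it is judged then, once.
Trained networks look in the newest picture that a camera, given by its name, has taken for a name from the list of things; names that differ only in an ending like _2 or _b are one class to them, and where a whole thing is asked for, a point or a joint stands for the part that bears it (a point fixed in the world has none). Each returns a list of dicts, best first, with "conf" (0 to 1); they miss things now and then, are a little off and sometimes report something else, mostly with a low value. They report only what shows in the picture. A call takes as long as a camera call. They do not tell look-alikes from the thing itself.
- env.search_frame(camera, label): "point" ([row, column] in pixels, amid what is visible of it).
- env.regions_of(camera, label): "region" (480x640 bool, what is visible of it) and "point" ([row, column] in pixels, amid what is visible of it).
The state is a dict: "time_s": time; "qpos": joint angles; "dq": joint speeds; "tau": joint torques, N m; "eef_pos": TCP position; "tool_rot": TCP orientation; "wrist_force": force on the tool from outside, world axes, zero at the start; "wrist_torque": the same for the moment, N m; "finger_gap": opening from 0.0 (shut) to 1.0 (fully open); "finger_force": force on a finger pad.
Only numpy, scipy, OpenCV 4.12 (cv2) and the standard library are available. Lean on these libraries where they do the work, as an engineer would, in place of code of your own. Each camera call takes 0.05 s, during which the arm holds its last target. There are 200 camera calls.

### The job

The white plaster moulds are piled in two stacks and must dry separately: take the stacks apart and lay each mould flat, cavity up, on the grey drying bat cut to its own outline (oblong, oval, square, round, small bar). Centre each mould on its bat and line it up with the bat's sides. Plaster chips, so set the moulds down without dropping or throwing them, and leave the jar, the mallet and the brush where they are.

Things in the scene. Friction and masses are not known exactly. Their poses are not given: they have to be found in the camera images.
- mould_oblong_center (a point): The oblong plaster mould: white rectangular block 130 x 64 mm with a shallow cavity (6 mm deep) in its top; 34 mm high, about 0.3 kg. Stands on the table at the foot of one of the two stacks. Origin at the mould's centre, half-way up (17 mm above its underside); z up; x along its 130 mm length, y across its 64 mm width.
- mould_oval_center (a point): The oval plaster mould: white block with straight sides and half-round ends, 130 x 64 mm overall, with a shallow cavity (6 mm deep) in its top; 34 mm high, about 0.25 kg. Stands on the table at the foot of the other stack. Origin at the mould's centre, half-way up (17 mm above its underside); z up; x along its 130 mm length, y across its 64 mm width.
- mould_square_center (a point): The square plaster mould: white block 62 x 62 mm with a shallow cavity (6 mm deep) in its top; 34 mm high, about 0.13 kg. Lies on the oblong or the oval mould, and carries the small bar mould. Origin at the mould's centre, half-way up (17 mm above its underside); z up; x and y square to its sides.
- mould_round_center (a point): The round plaster mould: white disc 62 mm across with a shallow cavity (6 mm deep) in its top; 34 mm high, about 0.1 kg. Lies on whichever of the oblong and oval moulds does not carry the square one. Origin at the mould's centre, half-way up (17 mm above its underside); z up; x, y arbitrary (a round thing).
- mould_bar_center (a point): The small bar mould: white block 58 x 28 mm with a shallow cavity (6 mm deep) in its top; 34 mm high, about 0.06 kg. Lies on top of the square mould. Origin at the mould's centre, half-way up (17 mm above its underside); z up; x along its 58 mm length, y across its 28 mm width.
- bat_oblong: Fixed grey cement-board drying bat, 10 mm thick, top 10 mm above the table, origin at the centre of its underside (on the table). The large rectangle, 166 x 100 mm: place of the oblong mould. x along its length.
- bat_oval: Fixed grey cement-board drying bat, 10 mm thick, top 10 mm above the table, origin at the centre of its underside (on the table). The oval with straight sides and half-round ends, 166 x 100 mm: place of the oval mould. x along its length.
- bat_square: Fixed grey cement-board drying bat, 10 mm thick, top 10 mm above the table, origin at the centre of its underside (on the table). The square, 98 x 98 mm: place of the square mould. x and y square to its sides.
- bat_round: Fixed grey cement-board drying bat, 10 mm thick, top 10 mm above the table, origin at the centre of its underside (on the table). The disc, 98 mm across: place of the round mould.
- bat_bar: Fixed grey cement-board drying bat, 10 mm thick, top 10 mm above the table, origin at the centre of its underside (on the table). The small rectangle, 94 x 64 mm: place of the small bar mould. x along its length.
- slip_jar_center (a point): Bystander: closed jar 72 mm across, 95 mm high, standing at the far side of the table; its centre, half-way up.
- mallet_center (a point): Bystander: wooden mallet lying on the table to the robot's left, head 56 mm across and 90 mm long, handle 10 mm in radius running 176 mm from the head's centre along its own y; the head's centre, 28 mm above the table.
- brush_grip (a point): Bystander: brush lying on the table to the robot's right; the point on its handle where one would hold it.
There are look-alikes about, which are no part of the job. What is shaped like the part that bears mould_oblong_center but blue, orange or yellow is not meant.

How it is judged:
By the outcome, as a careful person would: the job done as asked, in the order asked, and still so for the second after the job is handed in, with the robot touching nothing.
It also fails if it takes over 136 s, if anything falls off the work surface, if the arm or the gripper's body presses on something with over 40 N, if the wrist force passes 120 N, or if a joint passes its speed limit or range.

## Working session

There is one attempt and no reset: what is moved stays moved. The work goes in short steps, Python scripts to look and compute and a shell command to move; the robot and the scene stay as the last step left them, time stands still between calls to the robot, and variables do not carry over. Pictures are saved under pics/ and viewed, at most 14 in all, crops included, and the job is handed in when it is done.

```bash
mkdir -p pics; ls
cat > h.py <<'E'
import numpy as np, cv2
from bench import env
def snap(c,fn=None):
    im=env.read_camera(c)
    if fn: cv2.imwrite('pics/'+fn,im[:,:,::-1])
    return im
def ray(cal,uv):
    K,R,t=[np.array(cal[k],float) for k in('mtx','R','t')]
    d=R.T@np.linalg.inv(K)@np.array([uv[0],uv[1],1.]);return -R.T@t.reshape(3),d
def onz(cal,uv,z):
    c,d=ray(cal,uv);return c+d*(z-c[2])/d[2]
def proj(cal,X):
    K,R,t=[np.array(cal[k],float) for k in('mtx','R','t')]
    p=(R@np.atleast_2d(X).T+t.reshape(3,1));p=K@p;return (p[:2]/p[2]).T
E
python3 - <<'E'
from h import *
s=env.read_state();print({k:np.round(v,3).tolist() for k,v in s.items()})
for c in('top','side'):
    snap(c,c+'0.png');cal=env.get_calibration(c);print(c,np.round(cal['mtx'],1).tolist(),ray(cal,(320,240)))
E
```

```text
pics
{'time_s': 0.0, 'qpos': [62.073, 17.992, 2.578, 74.692, 0.002, 82.003], 'dq': [0.059, 0.042, -0.033, -0.028, 0.056, -0.019], 'tau': [0.0, -48.062, 29.854, 0.019, -0.0, 0.0], 'eef_pos': [0.196, 0.54, 0.23], 'tool_rot': [[-0.94, 0.341, -0.001], [0.341, 0.94, -0.002], [0.0, -0.002, -1.0]], 'wrist_force': [-0.311, 1.177, 0.279], 'wrist_torque': [0.006, 0.004, -0.003], 'finger_force': 0.0, 'finger_gap': 1.0}
top [[524.6, 0.0, 314.6], [0.0, 524.6, 243.4], [0.0, 0.0, 1.0]] (array([0.40423432, 0.06079677, 1.61280811]), array([ 0.1297912 , -0.00967033, -0.99156775]))
side [[542.1, 0.0, 306.0], [0.0, 542.1, 235.0], [0.0, 0.0, 1.0]] (array([0.28398996, 1.29876586, 1.03010138]), array([ 0.1675252 , -0.77919225, -0.60460665]))
```

View pics/top0.png

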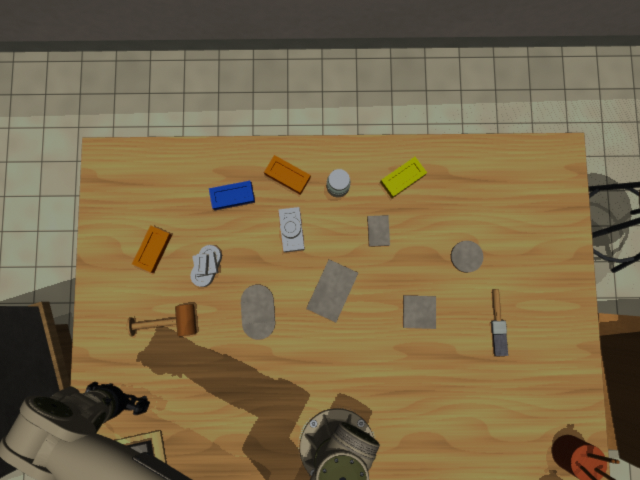

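View pics/side0.png

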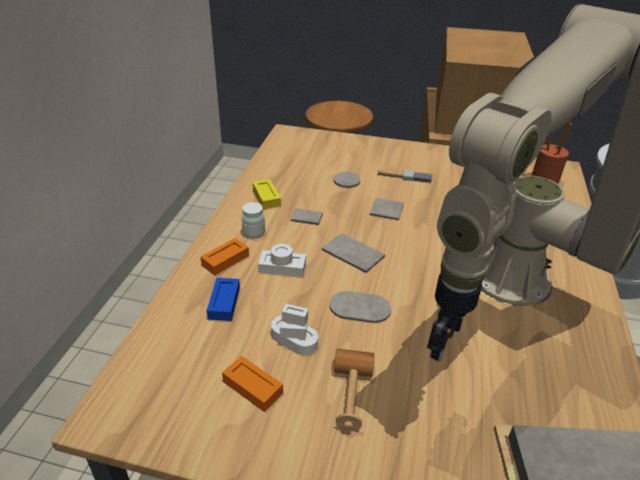

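The top view shows the oval stack with the square and bar at about (205,266) and the oblong stack with the round at (291,230). The bats are oval (258,311), oblong (332,290), bar (378,230), square (419,311) and round (467,256). The coloured blocks are decoys.

Run:
```python
from h import *
Z=dict(mould_oblong_center=.034,mould_oval_center=.034,mould_square_center=.068,mould_round_center=.068,mould_bar_center=.102,bat_oblong=.01,bat_oval=.01,bat_square=.01,bat_round=.01,bat_bar=.01)
ct,cs=env.get_calibration('top'),env.get_calibration('side')
for n,z in Z.items():
    rt=env.regions_of('top',n); rs=env.regions_of('side',n)
    print(n)
    for r in rt[:2]:
        m=r['region'].astype(np.uint8);cn=max(cv2.findContours(m,0,2)[0],key=cv2.contourArea).reshape(-1,2)
        P=np.array([onz(ct,p,z)[:2] for p in cn],np.float32)*1000
        (c,wh,a)=cv2.minAreaRect(P)
        rot=a if wh[0]>wh[1] else a+90
        print('  top %.2f'%r['conf'],np.round(r['point']),'ctr',np.round(c),'size',np.round(sorted(wh)),'yaw(long) %.0f'%rot, 'minmax',np.round(P.min(0)),np.round(P.max(0)))
        for q in rs[:2]:
            o1,d1=ray(ct,np.array(r['point'])[::-1]);o2,d2=ray(cs,np.array(q['point'])[::-1])
            A=np.c_[d1,-d2];s=np.linalg.lstsq(A,o2-o1,rcond=None)[0]
            X=(o1+s[0]*d1+o2+s[1]*d2)/2
            print('     side %.2f'%q['conf'],np.round(q['point']),'tri',np.round(X*1000),'gap %.0f'%(1000*np.linalg.norm(o1+s[0]*d1-o2-s[1]*d2)))
```

```text
mould_oblong_center
  top 0.93 [172. 401.] ctr [ 805. -212.] size [ 69. 138.] yaw(long) 123 minmax [ 742. -284.] [ 867. -144.]
     side 0.86 [254. 225.] tri [ 958. -259. -327.] gap 88
     side 0.83 [194. 266.] tri [ 815. -211.   20.] gap 15
  top 0.81 [176. 287.] ctr [815. 145.] size [ 72. 133.] yaw(long) 60 minmax [754.  74.] [875. 216.]
     side 0.86 [254. 225.] tri [815. 146.  26.] gap 5
     side 0.83 [194. 266.] tri [722. 128. 251.] gap 63
mould_oval_center
  top 0.85 [275. 204.] ctr [497. 407.] size [45. 69.] yaw(long) 70 minmax [475. 369.] [529. 438.]
     side 0.79 [340. 300.] tri [515. 402.  14.] gap 10
     side 0.34 [257. 280.] tri [536. 363. 238.] gap 84
  top 0.42 [290. 330.] ctr [458.  11.] size [100. 165.] yaw(long) 155 minmax [367. -65.] [550.  86.]
     side 0.79 [340. 300.] tri [ 546.   22. -401.] gap 143
     side 0.34 [257. 280.] tri [566.  47. -11.] gap 216
mould_square_center
  top 0.52 [263. 212.] ctr [543. 365.] size [27. 63.] yaw(long) 4 minmax [511. 350.] [574. 381.]
     side 0.55 [335. 294.] tri [544. 377.  -0.] gap 4
     side 0.22 [308. 361.] tri [458
[... 716 characters left out ...]
r [376. 528.] size [ 93. 212.] yaw(long) 89 minmax [329. 422.] [422. 634.]
     side 0.60 [307. 357.] tri [372. 436. 194.] gap 19
bat_square
  top 0.93 [312. 419.] ctr [ 394. -253.] size [96. 97.] yaw(long) 88 minmax [ 346. -302.] [ 443. -205.]
     side 0.92 [207. 389.] tri [ 388. -252.   15.] gap 8
bat_round
  top 0.73 [256. 466.] ctr [ 559. -404.] size [96. 96.] yaw(long) 89 minmax [ 511. -452.] [ 607. -356.]
     side 0.88 [180. 349.] tri [ 554. -406.    2.] gap 11
bat_bar
  top 0.56 [231. 381.] ctr [ 641. -136.] size [68. 97.] yaw(long) 3 minmax [ 593. -171.] [ 690. -101.]
     side 0.61 [217. 308.] tri [ 639. -145.   -2.] gap 5
     side 0.46 [172. 410.] tri [ 463. -100.  268.] gap 275
```

```bash
cat >> h.py <<'E'
def plan(pos,yaw_y=None):
    "tool-frame shift (mm) to world pos, and twist z units so that closing line lies at yaw_y deg (mod 180)"
    s=env.read_state();R=np.array(s['tool_rot']);p=np.array(s['eef_pos'])
    d=R.T@(np.array(pos)-p)*1000
    y=np.degrees(np.arctan2(R[1,1],R[0,1]))
    tw=None
    if yaw_y is not None:
        e=(yaw_y-y+90)%180-90; tw=-e/6
    print('t %.1f tcp'%s['time_s'],np.round(p*1000,1),'closing yaw %.1f j6 %.0f'%(y,s['qpos'][5]),'tilt',np.round(R[:2,2],3),'-> shift mm',np.round(d,1),'twist units',None if tw is None else round(tw,2))
E
python3 - <<'E'
from h import *
s=env.read_state();R=np.array(s['tool_rot']);c=env.get_calibration('wrist')
o,d=ray(c,(320,240));print('cam in tool',np.round(R.T@(o-np.array(s['eef_pos'])),3),'dir',np.round(R.T@d,3),'right',np.round(R.T@np.array(c['R'])[0],2), np.round(c['mtx'][0],0))
plan([.50,.386,.30],87)
plan([.537,.386,.30],87)
E
```

```text
cam in tool [ 0.072 -0.001 -0.143] dir [-0.264  0.019  0.965] right [0. 1. 0.] [386.   0. 312.]
t 1.1 tcp [196.  540.6 231.3] closing yaw 70.1 j6 82 tilt [0. 0.] -> shift mm [-338.5  -41.7  -68.7] twist units -2.82
t 1.1 tcp [196.  540.6 231.3] closing yaw 70.1 j6 82 tilt [0. 0.] -> shift mm [-373.3  -29.1  -68.7] twist units -2.82
```

```bash
python3 -m inch '[{"delta_pos":[-0.037,-0.003,-0.008],"twist":[0,0,-0.3]},{"delta_pos":[-0.037,-0.003,-0.008],"twist":[0,0,-0.3]},{"delta_pos":[-0.037,-0.003,-0.008],"twist":[0,0,-0.3]},{"delta_pos":[-0.037,-0.003,-0.008],"twist":[0,0,-0.3]},{"delta_pos":[-0.037,-0.003,-0.008],"twist":[0,0,-0.3]},{"delta_pos":[-0.037,-0.003,-0.008],"twist":[0,0,-0.3]},{"delta_pos":[-0.037,-0.003,-0.008],"twist":[0,0,-0.3]},{"delta_pos":[-0.037,-0.003,-0.008],"twist":[0,0,-0.3]},{"delta_pos":[-0.037,-0.003,0],"twist":[0,0,-0.4]},{"delta_pos":[0,0,0],"twist":[0,0,0]}]'
python3 - <<'E'
from h import *
plan([.537,.386,.30],87)
c=env.get_calibration('wrist');im=snap('wrist','w1.png')
for n,z in dict(mould_bar_center=.102,mould_square_center=.068,mould_oval_center=.034).items():
  for r in env.regions_of('wrist',n)[:2]:
    m=r['region'].astype(np.uint8);cn=max(cv2.findContours(m,0,2)[0],key=cv2.contourArea).reshape(-1,2)
    P=np.array([onz(c,p,z)[:2] for p in cn],np.float32)*1000
    (ct,wh,a)=cv2.minAreaRect(P);print(n,'%.2f'%r['conf'],np.round(r['point']),np.round(ct,1),np.round(wh,1),round(a,1))
E
```

```text
time_s: 1.93
eef_pos: [0.5205, 0.4388, 0.2932]
tool_rot: [[-0.998, 0.059, 0.002], [0.059, 0.998, -0.001], [-0.002, -0.001, -1.0]]
wrist_force: [-2.4, -1.5, -0.9]
finger_gap: 1.0
finger_force: 0.0
t 1.9 tcp [520.5 438.8 293.2] closing yaw 86.6 j6 37 tilt [ 0.002 -0.001] -> shift mm [-19.6 -51.8  -6.7] twist units -0.06
mould_bar_center 0.71 [233. 261.] [532.2 391.2] [31.1 63.5] 87.3
mould_square_center 0.71 [225. 277.] [532.6 404.2] [65.9 34.3] 12.5
mould_oval_center 0.95 [186. 282.] [501.9 409. ] [69.2 57. ] 55.4
```

View pics/w1.png

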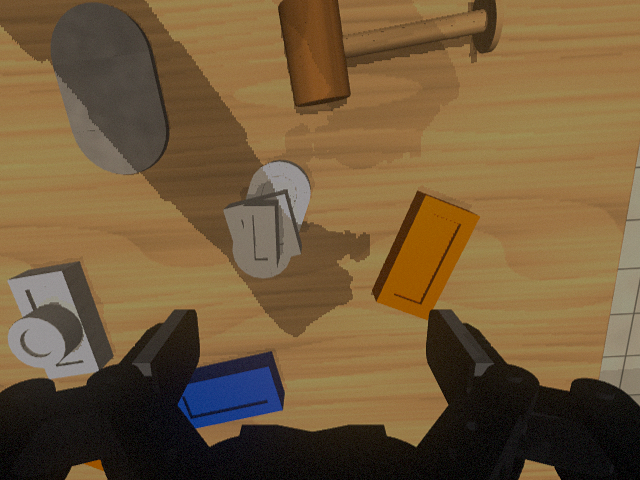

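The picture shows the oval stack with the bar at (255,230), the square under it turned clockwise and the oval's end at (280,190). I'll go above the bar for a closer look.

```bash
python3 -m inch '[{"delta_pos":[-0.004,-0.017,0.02],"twist":[0,0,0]},{"delta_pos":[-0.004,-0.017,0.02],"twist":[0,0,0]},{"delta_pos":[-0.004,-0.016,0.02],"twist":[0,0,0]},{"delta_pos":[0,0,0],"twist":[0,0,0]},{"delta_pos":[0,0,0],"twist":[0,0,0]}]'
cat >> h.py <<'E'
def rects(cam,D,top=1):
  c=env.get_calibration(cam)
  for n,z in D.items():
   for r in env.regions_of(cam,n)[:top]:
    m=r['region'].astype(np.uint8);cn=max(cv2.findContours(m,0,2)[0],key=cv2.contourArea).reshape(-1,2)
    P=np.array([onz(c,p,z)[:2] for p in cn],np.float32)*1000
    (ct,wh,a)=cv2.minAreaRect(P)
    print(n,'%.2f'%r['conf'],'px',np.round(r['point']),'ctr',np.round(ct,1),'long/short',np.round(sorted(wh)[::-1],1),'yaw long %.1f'%(((a if wh[0]>wh[1] else a+90)+90)%180-90))
def crop(im,u,v,w,h,fn):
  cv2.imwrite('pics/'+fn,cv2.resize(im[v:v+h,u:u+w,::-1],None,fx=3,fy=3,interpolation=cv2.INTER_CUBIC))
E
python3 - <<'E'
from h import *
im=snap('wrist');plan([.534,.389,.24],87)
rects('wrist',dict(mould_bar_center=.102,mould_square_center=.068,mould_oval_center=.034))
crop(im,200,100,250,190,'w2.png')
E
```

```text
time_s: 2.55
eef_pos: [0.521, 0.3904, 0.235]
tool_rot: [[-0.999, 0.054, -0.002], [0.054, 0.999, -0.001], [0.002, -0.001, -1.0]]
wrist_force: [-0.3, -0.1, 0.3]
finger_gap: 1.0
finger_force: 0.0
t 2.6 tcp [521.9 391.4 236.4] closing yaw 86.9 j6 33 tilt [0.    0.001] -> shift mm [-12.2  -1.7  -3.6] twist units -0.01
mould_square_center 0.69 px [238. 290.] ctr [536.9 387.8] long/short [67.7 62.4] yaw long 10.6
mould_oval_center 0.97 px [192. 330.] ctr [504.2 409.8] long/short [69.8 55.6] yaw long 56.9
```

View pics/w2.png

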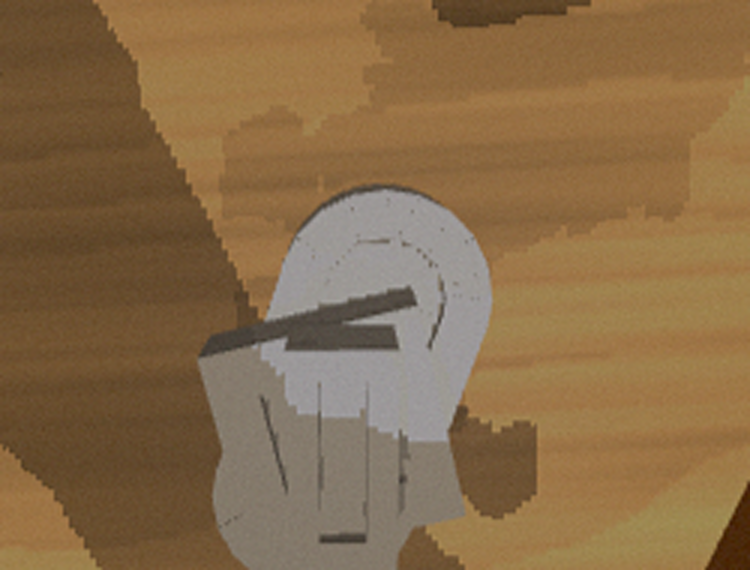

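The bar's near top edge runs from (295,217) to (333,217), with its axis along the image vertical. The square's front edge runs from (267,218) to (338,201).

Run:
```python
from h import *
c=env.get_calibration('wrist')
for n,uv,z in [('barL',(295,216.7),.102),('barR',(333.3,216.7),.102),('cavL',(306.3,240),.102),('cavR',(322.3,240),.102),('cavL2',(306.5,270),.102),('sqL',(266.7,218.5),.068),('sqR',(338.5,201),.068),('sqRR',(354.3,272.5),.068)]: print(n,np.round(onz(c,uv,z)*1000,1))
X=[[.534,.389,.102]];print(proj(c,X))
```

```text
barL [509.2 379.4 102. ]
barR [510.7 407.5 102. ]
cavL [527.4 386.7 102. ]
cavR [528.  398.6 102. ]
cavL2 [551.1 385.5 102. ]
sqL [516.6 354.1  68. ]
sqR [505.2 413.7  68. ]
sqRR [567.8 425.3  68. ]
[[309.87928411 248.35037459]]
```

```bash
python3 -m inch '[{"delta_pos":[-0.0085,0.0005,0.02],"twist":[0,0,0]},{"delta_pos":[-0.0085,0.0005,0.02],"twist":[0,0,0]},{"delta_pos":[0,0,0.03],"twist":[0,0,0]},{"delta_pos":[0,0,0.03],"twist":[0,0,0]},{"delta_pos":[0,0,0.025],"twist":[0,0,0]},{"delta_pos":[0,0,0.02],"twist":[0,0,0]},{"delta_pos":[0,0,0.014],"twist":[0,0,0]},{"delta_pos":[0,0,0.005],"twist":[0,0,0]},{"delta_pos":[0,0,0],"twist":[0,0,0]}]' 0.055 30
python3 - <<'E'
from h import *
plan([.539,.392,.072],87)
E
```

```text
time_s: 3.5
eef_pos: [0.5396, 0.3912, 0.0706]
tool_rot: [[-0.999, 0.054, -0.001], [0.054, 0.999, -0.0], [0.001, -0.001, -1.0]]
wrist_force: [-1.5, 0.1, 0.4]
finger_gap: 0.645
finger_force: 0.0
t 3.5 tcp [539.6 391.2  70.6] closing yaw 86.9 j6 32 tilt [-0.001 -0.   ] -> shift mm [ 0.7  0.7 -1.4] twist units -0.01
```

```bash
python3 -m inch '[{"delta_pos":[0,0,0],"twist":[0,0,0]},{"delta_pos":[0,0,0],"twist":[0,0,0]},{"delta_pos":[0,0,0],"twist":[0,0,0]},{"delta_pos":[0,0,0],"twist":[0,0,0]},{"delta_pos":[0,0,0],"twist":[0,0,0]},{"delta_pos":[0,0,0],"twist":[0,0,0]}]' 0.0 30
python3 -m inch '[{"delta_pos":[0,0,-0.015],"twist":[0,0,0]},{"delta_pos":[0,0,-0.025],"twist":[0,0,0]},{"delta_pos":[0,0,-0.03],"twist":[0,0,0]},{"delta_pos":[0,0,-0.03],"twist":[0,0,0]},{"delta_pos":[0,0,-0.02],"twist":[0,0,0]}]'
python3 - <<'E'
from h import *
plan([.641,-.136,.19],93)
E
```

```text
time_s: 4.0
eef_pos: [0.5413, 0.3916, 0.0733]
tool_rot: [[-0.999, 0.054, 0.003], [0.054, 0.999, 0.002], [-0.003, 0.002, -1.0]]
wrist_force: [-0.1, 0.8, 6.0]
finger_gap: 0.323
finger_force: 31.2
time_s: 4.42
eef_pos: [0.5407, 0.3909, 0.1946]
tool_rot: [[-0.998, 0.055, 0.003], [0.055, 0.998, 0.001], [-0.002, 0.002, -1.0]]
wrist_force: [1.5, 0.2, 0.1]
finger_gap: 0.322
finger_force: 30.4
t 4.4 tcp [540.7 390.9 194.6] closing yaw 86.9 j6 32 tilt [0.003 0.001] -> shift mm [-129.  -520.6    4.1] twist units -1.02
```

```bash
python3 -m inch '[{"delta_pos":[-0.005,-0.02,0],"twist":[0,0,0]},{"delta_pos":[-0.008,-0.033,0],"twist":[0,0,0]},{"delta_pos":[-0.009,-0.036,0],"twist":[0,0,0]},{"delta_pos":[-0.009,-0.036,0],"twist":[0,0,0]},{"delta_pos":[-0.009,-0.036,0],"twist":[0,0,0]},{"delta_pos":[-0.009,-0.036,0],"twist":[0,0,0]},{"delta_pos":[-0.009,-0.036,0],"twist":[0,0,0]},{"delta_pos":[-0.009,-0.036,0],"twist":[0,0,0]},{"delta_pos":[-0.009,-0.036,0],"twist":[0,0,0]},{"delta_pos":[-0.009,-0.036,0],"twist":[0,0,0]}]'
python3 -m inch '[{"delta_pos":[-0.009,-0.036,0],"twist":[0,0,-0.3]},{"delta_pos":[-0.009,-0.036,0],"twist":[0,0,-0.3]},{"delta_pos":[-0.009,-0.034,0],"twist":[0,0,-0.3]},{"delta_pos":[-0.008,-0.033,0],"twist":[0,0,0]},{"delta_pos":[-0.006,-0.02,0],"twist":[0,0,0]},{"delta_pos":[0,-0.01,0],"twist":[0,0,0]},{"delta_pos":[0,0,0],"twist":[0,0,0]},{"delta_pos":[0,0,0],"twist":[0,0,0]}]'
python3 - <<'E'
from h import *
plan([.641,-.136,.19],93)
im=snap('wrist','w3.png');rects('wrist',dict(bat_bar=.01))
rects('top',dict(bat_bar=.01,mould_square_center=.068,mould_oval_center=.034,mould_oblong_center=.034))
E
```

```text
time_s: 5.25
eef_pos: [0.6062, 0.0437, 0.1915]
tool_rot: [[-0.999, 0.055, 0.0], [0.055, 0.999, 0.0], [-0.0, 0.0, -1.0]]
wrist_force: [1.2, -0.3, -0.8]
finger_gap: 0.324
finger_force: 30.4
time_s: 5.92
eef_pos: [0.6468, -0.1231, 0.191]
tool_rot: [[-0.999, -0.039, -0.001], [-0.039, 0.999, 0.001], [0.001, 0.001, -1.0]]
wrist_force: [0.2, 0.1, -0.7]
finger_gap: 0.323
finger_force: 30.4
t 5.9 tcp [ 646.8 -123.1  191. ] closing yaw 92.2 j6 -20 tilt [-0.001  0.001] -> shift mm [  6.3 -12.6   1. ] twist units -0.13
bat_bar 0.66 px [199. 291.] ctr [ 641.  -137.1] long/short [93.8 64. ] yaw long 1.7
bat_bar 0.56 px [231. 381.] ctr [ 640.8 -136. ] long/short [97.2 68.2] yaw long 3.1
mould_square_center 0.52 px [263. 212.] ctr [542.7 365.2] long/short [63.4 27.4] yaw long 4.3
mould_oval_center 0.85 px [275. 204.] ctr [497.5 406.8] long/short [69.  44.9] yaw long 70.3
mould_oblong_center 0.93 px [172. 401.] ctr [ 805.  -211.9] long/short [137.9  68.8] yaw long -56.5
```

View pics/w3.png

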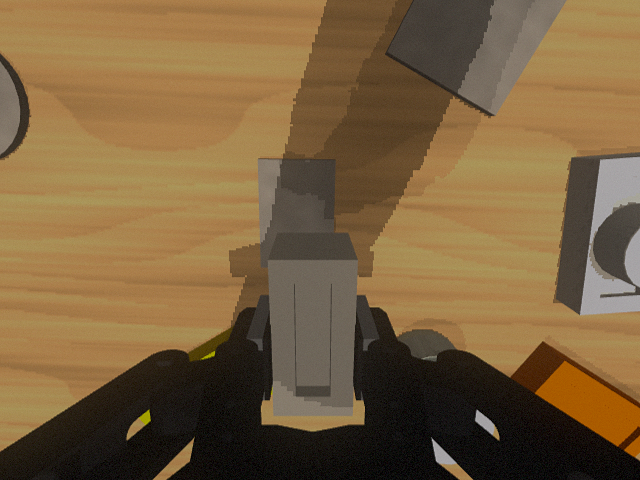

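The held bar shows at (313,335). The near edge of its bat runs from (259,158) to (335,158), and the bat's left side goes down to (261,265).

Run:
```python
from h import *
c=env.get_calibration('wrist');p=np.array(env.read_state()['eef_pos']);print(p)
for n,uv,z in [('batL',(258.5,158),.01),('batR',(335.5,158),.01),('batL2',(261,262),.01),('barL',(270,262),p[2]+.029),('barR',(357,262),p[2]+.029),('barL2',(275,415),p[2]+.029),('barR2',(352,415),p[2]+.029)]: print(n,np.round(onz(c,uv,z)*1000,1))
```

```text
[ 0.64724587 -0.12194344  0.19159838]
batL [ 596.  -169.4   10. ]
batR [ 593.3 -106.2   10. ]
batL2 [ 686.  -166.8   10. ]
barL [ 613.9 -137.4  220.6]
barR [ 612.7 -110.3  220.6]
barL2 [ 670.6 -134.9  220.6]
barR2 [ 669.4 -107.9  220.6]
```

```bash
python3 -m inch '[{"delta_pos":[0.0015,-0.007,0.01],"twist":[0,0,0]},{"delta_pos":[0,-0.006,0.02],"twist":[0,0,0]},{"delta_pos":[0,0,0.03],"twist":[0,0,0]},{"delta_pos":[0,0,0.03],"twist":[0,0,0]},{"delta_pos":[0,0,0.03],"twist":[0,0,0]},{"delta_pos":[0,0,0.025],"twist":[0,0,0]},{"delta_pos":[0,0,0.015],"twist":[0,0,0]},{"delta_pos":[0,0,0.008],"twist":[0,0,0]},{"delta_pos":[0,0,0],"twist":[0,0,0]},{"delta_pos":[0,0,0],"twist":[0,0,0]}]'
python3 -m inch '[{"delta_pos":[0,0,0.002],"twist":[0,0,0]},{"delta_pos":[0,0,0.002],"twist":[0,0,0]},{"delta_pos":[0,0,0],"twist":[0,0,0]}]'
```

```text
time_s: 7.05
eef_pos: [0.6463, -0.1364, 0.0233]
tool_rot: [[-0.999, -0.04, -0.0], [-0.04, 0.999, 0.0], [0.0, 0.0, -1.0]]
wrist_force: [0.4, -0.8, -1.7]
finger_gap: 0.321
finger_force: 30.4
time_s: 7.3
eef_pos: [0.6471, -0.1367, 0.0203]
tool_rot: [[-0.999, -0.04, 0.002], [-0.04, 0.999, -0.001], [-0.002, -0.001, -1.0]]
wrist_force: [-0.3, -0.1, -0.8]
finger_gap: 0.322
finger_force: 30.4
```

```bash
for i in 1 2 3 4; do python3 -m inch '[{"delta_pos":[0,0,0.0015],"twist":[0,0,0]},{"delta_pos":[0,0,0],"twist":[0,0,0]}]' | grep -E 'eef|wrist_f'; done
```

```text
eef_pos: [0.6466, -0.1365, 0.0182]
wrist_force: [-0.4, 0.6, -0.6]
eef_pos: [0.6463, -0.1364, 0.0162]
wrist_force: [-1.0, -0.0, -0.5]
eef_pos: [0.6465, -0.1365, 0.0154]
wrist_force: [-0.3, -0.0, 3.2]
eef_pos: [0.6466, -0.1365, 0.0153]
wrist_force: [-5.2, 0.3, 11.8]
```

```bash
python3 -m inch '[{"delta_pos":[0,0,-0.0015],"twist":[0,0,0]},{"delta_pos":[0,0,0],"twist":[0,0,0]},{"delta_pos":[0,0,0],"twist":[0,0,0]},{"delta_pos":[0,0,0],"twist":[0,0,0]}]' 0.05 30
python3 -m inch '[{"delta_pos":[0,0,-0.02],"twist":[0,0,0]},{"delta_pos":[0,0,-0.03],"twist":[0,0,0]},{"delta_pos":[0,0,-0.035],"twist":[0,0,0]},{"delta_pos":[0,0,-0.035],"twist":[0,0,0]},{"delta_pos":[0,0,-0.035],"twist":[0,0,0]},{"delta_pos":[0,0,-0.025],"twist":[0,0,0]},{"delta_pos":[0,0,0],"twist":[0,0,0]}]' 0.0854
python3 - <<'E'
from h import *
plan([.542,.39,.20],100.7)
im=snap('wrist');rects('wrist',dict(bat_bar=.01,mould_bar_center=.044));crop(im,190,130,250,190,'w4.png')
E
```

```text
time_s: 8.3
eef_pos: [0.6462, -0.1363, 0.0144]
tool_rot: [[-0.999, -0.04, -0.0], [-0.04, 0.999, 0.0], [0.0, 0.0, -1.0]]
wrist_force: [-0.4, 0.0, 0.0]
finger_gap: 0.585
finger_force: 0.0
time_s: 8.88
eef_pos: [0.6493, -0.1374, 0.2017]
tool_rot: [[-0.999, -0.04, 0.01], [-0.04, 0.999, -0.003], [-0.01, -0.004, -1.0]]
wrist_force: [0.4, -0.6, 0.7]
finger_gap: 0.997
finger_force: 0.0
t 8.9 tcp [ 649.3 -137.4  201.7] closing yaw 92.3 j6 -21 tilt [ 0.01  -0.003] -> shift mm [ 86.3 531.2  -1.2] twist units -1.4
bat_bar 0.74 px [197. 294.] ctr [ 639.6 -137.4] long/short [94.3 64.6] yaw long 2.0
mould_bar_center 0.80 px [212. 314.] ctr [ 636.7 -137.2] long/short [60.5 27.7] yaw long 2.3
```

View pics/w4.png

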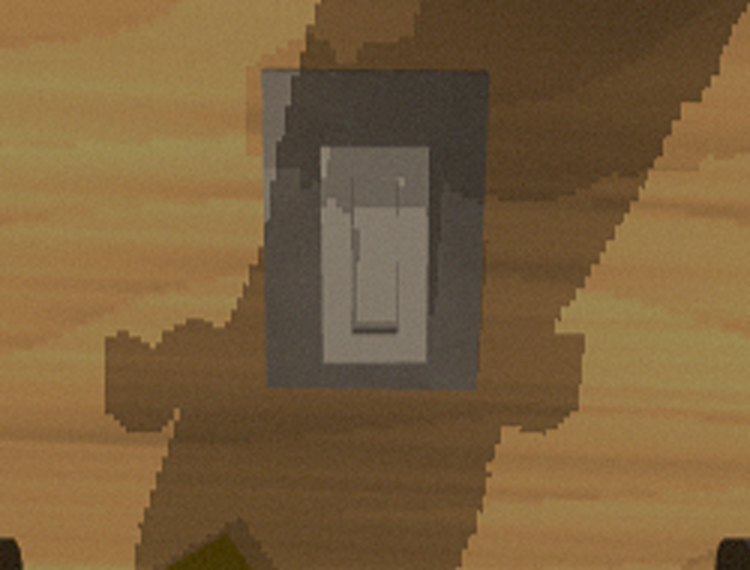

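Run:
```python
from h import *
c=env.get_calibration('wrist')
for z,Q in[(.044,[(320,147),(430,147),(427,362),(323,362)]),(.01,[(262,70),(488,70),(478,388),(267,388)])]:
  P=np.array([onz(c,(190+(u-1)/3,130+(v-1)/3),z)[:2] for u,v in Q])*1000
  print(np.round(P.mean(0),1),np.round(np.linalg.norm(P[1]-P[0]),1),np.round(np.linalg.norm(P[2]-P[1]),1),np.round(P,0).tolist())
plan([.542,.39,.20],100.7)
```

```text
[ 634.5 -136. ] 27.6 56.4 [[607.0, -151.0], [606.0, -123.0], [662.0, -121.0], [663.0, -149.0]]
[ 635.  -136.2] 62.2 92.0 [[590.0, -169.0], [588.0, -107.0], [680.0, -103.0], [682.0, -166.0]]
t 9.0 tcp [ 646.2 -136.4  194.2] closing yaw 92.3 j6 -21 tilt [-0.  0.] -> shift mm [ 83.3 530.1  -5.6] twist units -1.4
```

```bash
python3 -m inch '[{"delta_pos":[0.004,0.025,0],"twist":[0,0,0]},{"delta_pos":[0.006,0.037,0],"twist":[0,0,0]},{"delta_pos":[0.006,0.038,0],"twist":[0,0,0]},{"delta_pos":[0.006,0.038,0],"twist":[0,0,0]},{"delta_pos":[0.006,0.038,0],"twist":[0,0,0]},{"delta_pos":[0.006,0.038,0],"twist":[0,0,0]},{"delta_pos":[0.006,0.038,0],"twist":[0,0,0]},{"delta_pos":[0.006,0.038,0],"twist":[0,0,0]},{"delta_pos":[0.006,0.038,0],"twist":[0,0,0]},{"delta_pos":[0.006,0.038,0],"twist":[0,0,0]}]' 0.0854
python3 -m inch '[{"delta_pos":[0.006,0.038,0],"twist":[0,0,0]},{"delta_pos":[0.006,0.038,0],"twist":[0,0,0]},{"delta_pos":[0.006,0.038,0],"twist":[0,0,0]},{"delta_pos":[0.006,0.038,0],"twist":[0,0,0]},{"delta_pos":[0.001,0.03,0],"twist":[0,0,-0.7]},{"delta_pos":[0,0,0],"twist":[0,0,-0.7]},{"delta_pos":[0,0,0],"twist":[0,0,0]},{"delta_pos":[0,0,0],"twist":[0,0,0]}]'
python3 - <<'E'
from h import *
im=snap('wrist');plan([.542,.39,.20],100.7)
rects('wrist',dict(mould_square_center=.068,mould_oval_center=.034));crop(im,190,110,250,190,'w5.png')
E
```

```text
time_s: 9.87
eef_pos: [0.572, 0.2284, 0.1924]
tool_rot: [[-0.999, -0.04, -0.004], [-0.04, 0.999, -0.001], [0.004, -0.001, -1.0]]
wrist_force: [0.6, -0.4, -0.6]
finger_gap: 1.004
finger_force: 0.0
time_s: 10.53
eef_pos: [0.5406, 0.4076, 0.1924]
tool_rot: [[-0.983, -0.184, -0.003], [-0.184, 0.983, -0.002], [0.004, -0.002, -1.0]]
wrist_force: [0.7, 0.0, 0.2]
finger_gap: 1.004
finger_force: 0.0
t 10.6 tcp [541.1 407.  193. ] closing yaw 100.5 j6 20 tilt [-0.003 -0.002] -> shift mm [  2.2 -16.9  -7. ] twist units -0.03
mould_square_center 0.97 px [228. 284.] ctr [536.6 386.1] long/short [66.6 63.6] yaw long 10.6
mould_oval_center 0.91 px [178. 318.] ctr [502.6 407.5] long/short [67.5 53.3] yaw long 57.7
```

View pics/w5.png

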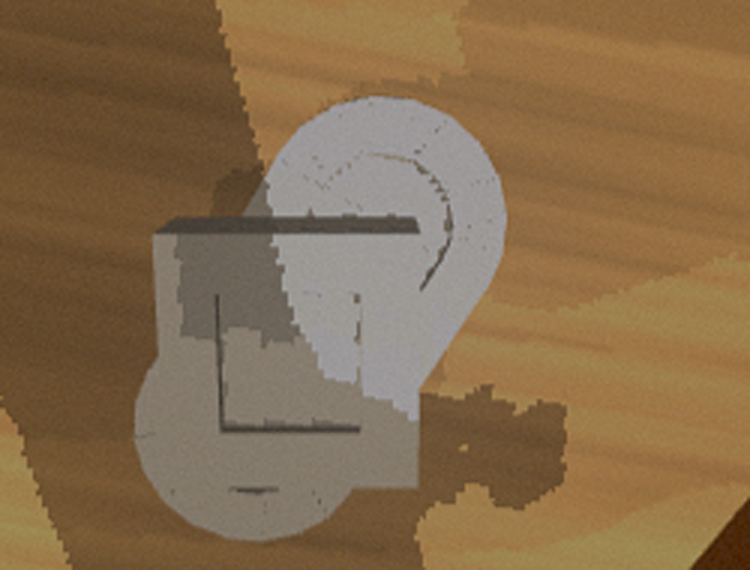

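The square's top edge runs from (241,188) to (330,188) and its right side ends at (329,273). Both round ends of the oval show.

```bash
cat >> h.py <<'E'
def P3(Q,z,u0,v0,c):
  return np.array([onz(c,(u0+(u-1)/3,v0+(v-1)/3),z)[:2] for u,v in Q])*1000
def circ(P):
  A=np.c_[2*P,np.ones(len(P))];s=np.linalg.lstsq(A,(P**2).sum(1),rcond=None)[0];return s[:2],np.sqrt(s[2]+s[:2]@s[:2])
E
python3 - <<'E'
from h import *
c=env.get_calibration('wrist')
P=P3([(153,234),(421,234),(418,488)],.068,190,110,c)
print('sq',np.round((P[0]+P[2])/2,1),np.round([np.linalg.norm(P[1]-P[0]),np.linalg.norm(P[2]-P[1])],1),'yaw',np.degrees(np.arctan2(*(P[1]-P[0])[::-1]))-90)
for Q in([(383,97),(507,215),(290,145),(478,135)],[(255,540),(135,425),(150,380),(170,505)]):print(circ(P3(Q,.034,190,110,c)))
plan([.542,.39,.03],100.7)
E
```

```text
sq [540.  386.4] [62.1 62.5] yaw 10.571931090254452
(array([505.86309715, 404.09153716]), np.float64(31.311194932358934))
(array([570.26550501, 377.90348035]), np.float64(30.900038981362385))
t 10.7 tcp [541.8 406.6 194.1] closing yaw 100.5 j6 20 tilt [-0.001 -0.001] -> shift mm [  2.6 -16.2 164.1] twist units -0.03
```

```bash
python3 -m inch '[{"delta_pos":[0.002,-0.009,0.01],"twist":[0,0,0]},{"delta_pos":[0.002,-0.009,0.02],"twist":[0,0,0]},{"delta_pos":[0,0,0.03],"twist":[0,0,0]},{"delta_pos":[0,0,0.03],"twist":[0,0,0]},{"delta_pos":[0,0,0.03],"twist":[0,0,0]},{"delta_pos":[0,0,0.02],"twist":[0,0,0]},{"delta_pos":[0,0,0.015],"twist":[0,0,0]},{"delta_pos":[0,0,0.008],"twist":[0,0,0]},{"delta_pos":[0,0,0],"twist":[0,0,0]},{"delta_pos":[0,0,0],"twist":[0,0,0]}]' 0.0854 30
python3 -m inch '[{"delta_pos":[0,0,0],"twist":[0,0,0]},{"delta_pos":[0,0,0],"twist":[0,0,0]},{"delta_pos":[0,0,0],"twist":[0,0,0]},{"delta_pos":[0,0,0],"twist":[0,0,0]},{"delta_pos":[0,0,0],"twist":[0,0,0]},{"delta_pos":[0,0,0],"twist":[0,0,0]}]' 0.0 35
```

```text
time_s: 11.52
eef_pos: [0.5415, 0.3888, 0.0322]
tool_rot: [[-0.983, -0.184, 0.0], [-0.184, 0.983, 0.0], [-0.0, 0.0, -1.0]]
wrist_force: [-0.7, 0.6, -0.0]
finger_gap: 1.0
finger_force: 0.0
time_s: 12.02
eef_pos: [0.5423, 0.39, 0.0338]
tool_rot: [[-0.983, -0.185, 0.003], [-0.185, 0.983, 0.001], [-0.003, 0.001, -1.0]]
wrist_force: [-0.3, -0.7, 5.5]
finger_gap: 0.719
finger_force: 39.9
```

```bash
python3 -m inch '[{"delta_pos":[0,0,-0.012],"twist":[0,0,0]},{"delta_pos":[0,0,-0.025],"twist":[0,0,0]},{"delta_pos":[0,0,-0.03],"twist":[0,0,0]},{"delta_pos":[0,0,-0.03],"twist":[0,0,0]},{"delta_pos":[0,0,-0.025],"twist":[0,0,0]},{"delta_pos":[0,0,-0.01],"twist":[0,0,0]}]'
python3 - <<'E'
from h import *
plan([.394,-.253,.165],88)
E
```

```text
time_s: 12.52
eef_pos: [0.5424, 0.3904, 0.1689]
tool_rot: [[-0.983, -0.185, 0.005], [-0.185, 0.983, 0.003], [-0.006, 0.002, -1.0]]
wrist_force: [1.4, 0.5, -0.4]
finger_gap: 0.719
finger_force: 39.0
t 12.5 tcp [542.4 390.4 168.9] closing yaw 100.7 j6 18 tilt [0.005 0.003] -> shift mm [ 265.2 -604.8    1.1] twist units 2.11
```

```bash
python3 -m inch '[{"delta_pos":[0.007,-0.015,0],"twist":[0,0,0]},{"delta_pos":[0.012,-0.028,0],"twist":[0,0,0]},{"delta_pos":[0.014,-0.032,0],"twist":[0,0,0]},{"delta_pos":[0.014,-0.032,0],"twist":[0,0,0]},{"delta_pos":[0.014,-0.032,0],"twist":[0,0,0]},{"delta_pos":[0.014,-0.032,0],"twist":[0,0,0]},{"delta_pos":[0.014,-0.032,0],"twist":[0,0,0]},{"delta_pos":[0.014,-0.032,0],"twist":[0,0,0]},{"delta_pos":[0.014,-0.032,0],"twist":[0,0,0]},{"delta_pos":[0.014,-0.032,0],"twist":[0,0,0]}]'
python3 -m inch '[{"delta_pos":[0.014,-0.032,0],"twist":[0,0,0]},{"delta_pos":[0.014,-0.032,0],"twist":[0,0,0]},{"delta_pos":[0.014,-0.032,0],"twist":[0,0,0]},{"delta_pos":[0.014,-0.032,0],"twist":[0,0,0]},{"delta_pos":[0.014,-0.032,0],"twist":[0,0,0]},{"delta_pos":[0.014,-0.032,0],"twist":[0,0,0]},{"delta_pos":[0.014,-0.032,0],"twist":[0,0,0]},{"delta_pos":[0.012,-0.026,0],"twist":[0,0,0.7]},{"delta_pos":[0,0,0],"twist":[0,0,0.7]},{"delta_pos":[0,0,0],"twist":[0,0,0.7]}]'
python3 -m inch '[{"delta_pos":[0,0,0],"twist":[0,0,0]},{"delta_pos":[0,0,0],"twist":[0,0,0]}]' >/dev/null
python3 - <<'E'
from h import *
im=snap('wrist','w6.png');plan([.394,-.253,.165],88);rects('wrist',dict(bat_square=.01,mould_square_center=.19))
E
```

```text
time_s: 13.35
eef_pos: [0.4664, 0.0701, 0.1633]
tool_rot: [[-0.983, -0.186, -0.001], [-0.186, 0.983, 0.0], [0.001, 0.0, -1.0]]
wrist_force: [0.9, -0.5, -0.8]
finger_gap: 0.72
finger_force: 39.0
time_s: 14.18
eef_pos: [0.405, -0.1962, 0.1632]
tool_rot: [[-0.999, 0.041, -0.001], [0.041, 0.999, 0.001], [0.001, 0.001, -1.0]]
wrist_force: [-0.3, -0.1, -2.4]
finger_gap: 0.719
finger_force: 39.1
t 14.4 tcp [ 405.6 -194.3  163.4] closing yaw 88.2 j6 -34 tilt [-0.001  0.001] -> shift mm [  9.8 -59.1  -1.6] twist units 0.03
bat_square 0.74 px [197. 226.] ctr [ 390.8 -255.7] long/short [100.   98.4] yaw long 88.8
mould_square_center 0.64 px [329. 312.] ctr [ 401.4 -195.1] long/short [75.5 67. ] yaw long -1.7
```

View pics/w6.png

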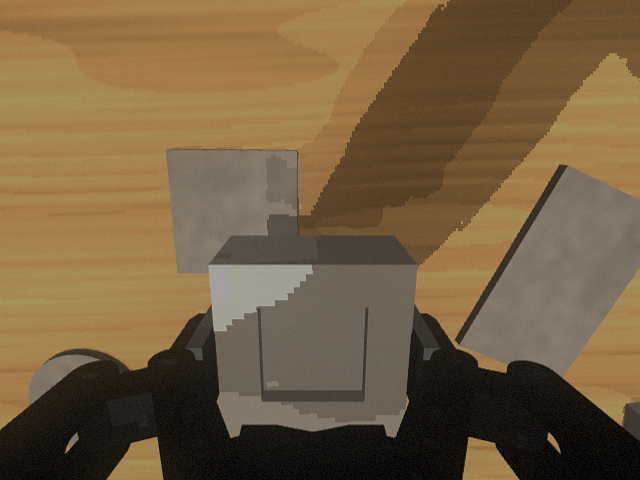

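The square bat's corners are at (167,150), (297,150) and (178,272). The held square's near top edge runs from (209,264) to (416,264).

Run:
```python
from h import *
c=env.get_calibration('wrist');p=np.array(env.read_state()['eef_pos'])*1000;print(p.round(1))
P=np.array([onz(c,q,.01)[:2] for q in[(167,150),(297,150.5),(178,272)]])*1000
print('bat',np.round((P[1]+P[2])/2,1),np.linalg.norm(P[1]-P[0]),np.linalg.norm(P[2]-P[0]),'yaw',np.degrees(np.arctan2(*(P[1]-P[0])[::-1])),np.degrees(np.arctan2(*(P[2]-P[0])[::-1])))
for dz in(.031,.034):
  P=np.array([onz(c,q,p[2]/1000+dz)[:2] for q in[(209,264),(416,264)]])*1000
  w=P[1]-P[0];L=np.linalg.norm(w);n=np.array([w[1],-w[0]])/L
  print(dz,'mould',(P.mean(0)+31*n).round(1),L,np.degrees(np.arctan2(*w[::-1])))
```

```text
[ 405.9 -194.1  163.6]
bat [ 391.8 -255.4] 97.0301444613003 96.70778086955546 yaw 88.03944082861801 -2.432269562528853
0.031 mould [ 402.9 -195. ] 63.34902794856646 88.26040068196994
0.034 mould [ 401.9 -194.9] 61.6502840104374 88.26040068197
```

```bash
python3 -m inch '[{"delta_pos":[0.0025,-0.02,0],"twist":[0,0,0]},{"delta_pos":[0.0025,-0.02,0.01],"twist":[0,0,0]},{"delta_pos":[0.0025,-0.02,0.02],"twist":[0,0,0]},{"delta_pos":[0,0,0.03],"twist":[0,0,0]},{"delta_pos":[0,0,0.03],"twist":[0,0,0]},{"delta_pos":[0,0,0.025],"twist":[0,0,0]},{"delta_pos":[0,0,0.02],"twist":[0,0,0]},{"delta_pos":[0,0,0.012],"twist":[0,0,0]},{"delta_pos":[0,0,0],"twist":[0,0,0]},{"delta_pos":[0,0,0],"twist":[0,0,0]}]'
for i in 1 2 3 4; do python3 -m inch '[{"delta_pos":[0,0,0.0015],"twist":[0,0,0]},{"delta_pos":[0,0,0],"twist":[0,0,0]}]' | grep -E 'eef|wrist_f'; done
```

```text
time_s: 15.33
eef_pos: [0.3962, -0.2536, 0.0164]
tool_rot: [[-0.999, 0.032, -0.001], [0.032, 0.999, 0.001], [0.001, 0.001, -1.0]]
wrist_force: [-0.0, -0.4, -1.5]
finger_gap: 0.724
finger_force: 39.1
eef_pos: [0.3974, -0.255, 0.0163]
wrist_force: [-0.4, -0.3, -1.0]
eef_pos: [0.3969, -0.2548, 0.0144]
wrist_force: [0.3, 0.5, -1.5]
eef_pos: [0.3965, -0.2545, 0.0124]
wrist_force: [0.3, 0.3, -0.8]
eef_pos: [0.3963, -0.2543, 0.0106]
wrist_force: [-0.1, -0.1, -1.7]
```

```bash
for i in 1 2; do python3 -m inch '[{"delta_pos":[0,0,0.0012],"twist":[0,0,0]},{"delta_pos":[0,0,0],"twist":[0,0,0]}]' | grep -E 'eef|tool|wrist_f'; done
```

```text
eef_pos: [0.3964, -0.2545, 0.0097]
tool_rot: [[-0.999, 0.034, 0.0], [0.034, 0.999, -0.0], [-0.0, -0.0, -1.0]]
wrist_force: [-0.2, 0.1, 1.3]
eef_pos: [0.3965, -0.2545, 0.0097]
tool_rot: [[-0.999, 0.034, 0.0], [0.034, 0.999, -0.0], [-0.0, -0.0, -1.0]]
wrist_force: [-5.3, 3.0, 14.1]
```

```bash
python3 -m inch '[{"delta_pos":[0,0,-0.0012],"twist":[0,0,0]},{"delta_pos":[0,0,0],"twist":[0,0,0]},{"delta_pos":[0,0,0],"twist":[0,0,0]},{"delta_pos":[0,0,0],"twist":[0,0,0]}]' 0.0854 30
python3 -m inch '[{"delta_pos":[0,0,-0.015],"twist":[0,0,0]},{"delta_pos":[0,0,-0.03],"twist":[0,0,0]},{"delta_pos":[0,0,-0.035],"twist":[0,0,0]},{"delta_pos":[0,0,-0.035],"twist":[0,0,0]},{"delta_pos":[0,0,-0.035],"twist":[0,0,0]},{"delta_pos":[0,0,-0.025],"twist":[0,0,0]},{"delta_pos":[0,0,0],"twist":[0,0,0]},{"delta_pos":[0,0,0],"twist":[0,0,0]}]'
python3 - <<'E'
from h import *
im=snap('wrist');plan([.645,.134,.19],88)
rects('wrist',dict(bat_square=.01,mould_square_center=.044));crop(im,190,120,250,190,'w7.png')
c=env.get_calibration('wrist');np.savez('w7.npz',**c)
E
```

```text
time_s: 16.67
eef_pos: [0.3965, -0.2544, 0.0094]
tool_rot: [[-0.999, 0.034, 0.0], [0.034, 0.999, 0.0], [-0.0, 0.0, -1.0]]
wrist_force: [0.1, -0.3, -0.4]
finger_gap: 0.998
finger_force: 0.0
time_s: 17.33
eef_pos: [0.3974, -0.2553, 0.1859]
tool_rot: [[-0.999, 0.034, 0.003], [0.034, 0.999, -0.002], [-0.003, -0.002, -1.0]]
wrist_force: [-0.6, 0.6, -1.0]
finger_gap: 0.999
finger_force: 0.0
t 17.4 tcp [ 396.5 -254.5  184.4] closing yaw 88.1 j6 -41 tilt [ 0. -0.] -> shift mm [-235.3  396.6   -5.6] twist units 0.01
bat_square 0.93 px [179. 313.] ctr [ 389.5 -254.5] long/short [99.4 99. ] yaw long -1.9
mould_square_center 0.87 px [223. 314.] ctr [ 388.6 -254.1] long/short [66.8 63.1] yaw long -1.9
```

View pics/w7.png

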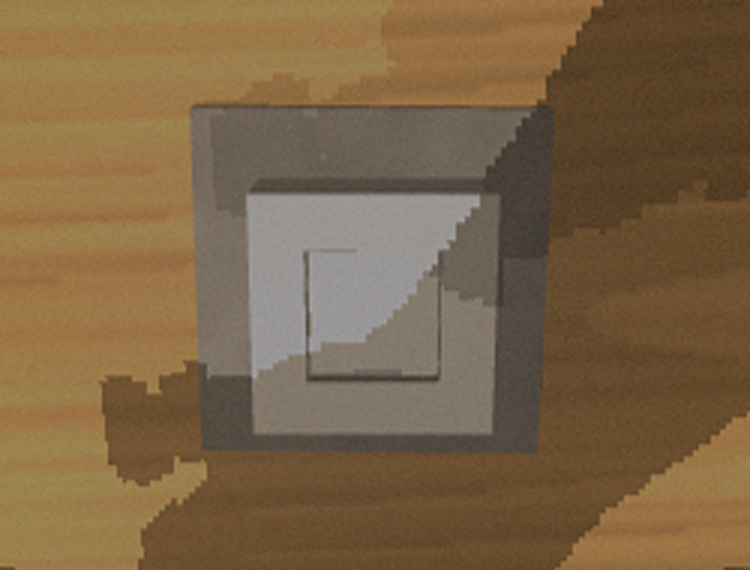

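```bash
python3 - <<'E'
from h import *
c=dict(np.load('w7.npz'))
for z,Q in((.044,[(246,194),(500,194),(493,435),(253,435)]),(.01,[(191,107),(553,107),(537,452),(203,451)])):
  P=P3(Q,z,190,120,c);print(P.mean(0).round(1),[round(float(np.linalg.norm(P[i]-P[i-1])),1) for i in range(4)],np.degrees(np.arctan2(*(P[1]-P[0])[::-1])))
E
python3 -m inch '[{"delta_pos":[-0.010,0.017,0],"twist":[0,0,0]},{"delta_pos":[-0.019,0.032,0],"twist":[0,0,0]},{"delta_pos":[-0.019,0.032,0],"twist":[0,0,0]},{"delta_pos":[-0.019,0.032,0],"twist":[0,0,0]},{"delta_pos":[-0.019,0.032,0],"twist":[0,0,0]},{"delta_pos":[-0.019,0.032,0],"twist":[0,0,0]},{"delta_pos":[-0.019,0.032,0],"twist":[0,0,0]},{"delta_pos":[-0.019,0.032,0],"twist":[0,0,0]},{"delta_pos":[-0.019,0.032,0],"twist":[0,0,0]},{"delta_pos":[-0.019,0.032,0],"twist":[0,0,0]}]'
python3 -m inch '[{"delta_pos":[-0.019,0.032,0],"twist":[0,0,0]},{"delta_pos":[-0.019,0.032,0],"twist":[0,0,0]},{"delta_pos":[-0.01,0.02,0],"twist":[0,0,0]},{"delta_pos":[0,0,0],"twist":[0,0,0]},{"delta_pos":[0,0,0],"twist":[0,0,0]},{"delta_pos":[0,0,0],"twist":[0,0,0]}]'
python3 - <<'E'
from h import *
im=snap('wrist');plan([.645,.134,.03],88)
rects('wrist',dict(mould_round_center=.068,mould_oblong_center=.034));crop(im,190,120,250,190,'w8.png')
c=env.get_calibration('wrist');np.savez('w8.npz',**c)
E
```

```text
[ 389.2 -253.1] [61.6, 61.6, 61.7, 61.7] 88.11755454725277
[ 388.1 -253.4] [97.0, 96.3, 97.3, 96.6] 88.12231176529652
time_s: 18.32
eef_pos: [0.5872, 0.0462, 0.1824]
tool_rot: [[-0.999, 0.033, -0.004], [0.033, 0.999, 0.0], [0.004, 0.0, -1.0]]
wrist_force: [0.0, -2.1, 0.3]
finger_gap: 1.0
finger_force: 0.0
time_s: 18.82
eef_pos: [0.6372, 0.1263, 0.1828]
tool_rot: [[-0.999, 0.034, -0.003], [0.034, 0.999, -0.001], [0.003, -0.001, -1.0]]
wrist_force: [-0.1, 0.4, 0.2]
finger_gap: 1.001
finger_force: 0.0
t 18.9 tcp [637.3 125.8 183.3] closing yaw 88.0 j6 6 tilt [-0.003 -0.   ] -> shift mm [ -7.8   8.5 153.3] twist units 0.01
mould_round_center 0.91 px [252. 323.] ctr [644.4 131.2] long/short [65.7 60.9] yaw long 25.6
mould_oblong_center 0.96 px [341. 555.] ctr [744.9 315.8] long/short [126.8  83.8] yaw long -80.1
```

View pics/w8.png

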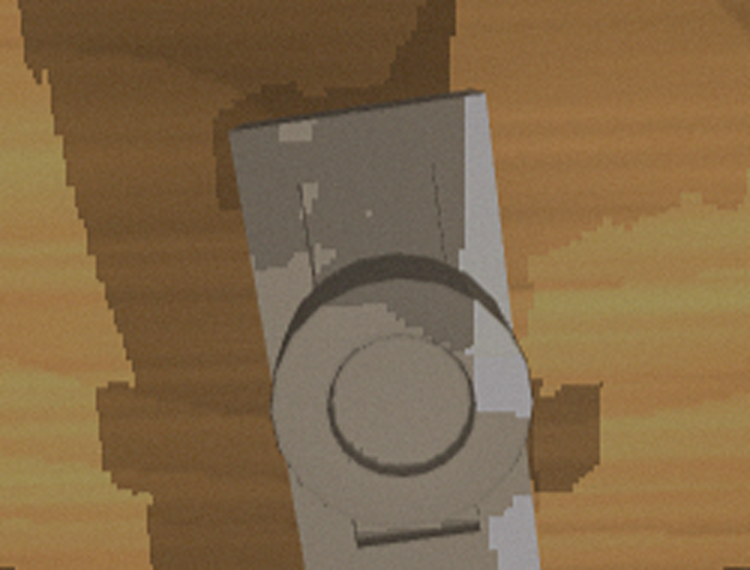

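The square sits centred to about 1 mm. In this crop the round's top spans (273..531, 280..522), and the oblong's near corners are at (232,130) and (486,93).

Run:
```python
from h import *
c=dict(np.load('w8.npz'))
print('round',circ(P3([(402,280),(402,522),(273,402),(531,402)],.068,190,120,c)))
P=P3([(232,130),(486,93)],.034,190,120,c);w=P[1]-P[0];L=np.linalg.norm(w);n=np.array([w[1],-w[0]])/L
print('oblong',P.mean(0)+65*n,L,'yaw',np.degrees(np.arctan2(n[1],n[0])))
plan([.645,.134,.03],88)
```

```text
round (array([647.1832649, 131.9598561]), np.float64(29.981931002063675))
oblong [646.25658519 130.77299325] 63.43807178955569 yaw 6.126976006300656
t 19.0 tcp [637.7 125.4 184.3] closing yaw 88.0 j6 6 tilt [-0.001 -0.   ] -> shift mm [ -7.2   8.9 154.3] twist units -0.0
```

```bash
python3 -m inch '[{"delta_pos":[-0.0045,0.0035,0.01],"twist":[0,0,0]},{"delta_pos":[-0.0045,0.0035,0.02],"twist":[0,0,0]},{"delta_pos":[0,0,0.03],"twist":[0,0,0]},{"delta_pos":[0,0,0.03],"twist":[0,0,0]},{"delta_pos":[0,0,0.025],"twist":[0,0,0]},{"delta_pos":[0,0,0.02],"twist":[0,0,0]},{"delta_pos":[0,0,0.012],"twist":[0,0,0]},{"delta_pos":[0,0,0.005],"twist":[0,0,0]},{"delta_pos":[0,0,0],"twist":[0,0,0]},{"delta_pos":[0,0,0],"twist":[0,0,0]}]' 0.0854 30
python3 -m inch '[{"delta_pos":[0,0,0],"twist":[0,0,0]},{"delta_pos":[0,0,0],"twist":[0,0,0]},{"delta_pos":[0,0,0],"twist":[0,0,0]},{"delta_pos":[0,0,0],"twist":[0,0,0]},{"delta_pos":[0,0,0],"twist":[0,0,0]},{"delta_pos":[0,0,0],"twist":[0,0,0]}]' 0.0 40
```

```text
time_s: 19.8
eef_pos: [0.6483, 0.1332, 0.0335]
tool_rot: [[-0.999, 0.034, 0.001], [0.034, 0.999, 0.0], [-0.001, 0.0, -1.0]]
wrist_force: [0.3, -0.3, 0.1]
finger_gap: 1.002
finger_force: 0.0
time_s: 20.3
eef_pos: [0.6491, 0.1336, 0.0347]
tool_rot: [[-0.999, 0.034, 0.004], [0.034, 0.999, 0.0], [-0.004, 0.001, -1.0]]
wrist_force: [-0.2, -0.7, 6.4]
finger_gap: 0.713
finger_force: 44.0
```

```bash
python3 -m inch '[{"delta_pos":[0,0,-0.012],"twist":[0,0,0]},{"delta_pos":[0,0,-0.025],"twist":[0,0,0]},{"delta_pos":[0,0,-0.03],"twist":[0,0,0]},{"delta_pos":[0,0,-0.03],"twist":[0,0,0]},{"delta_pos":[0,0,-0.025],"twist":[0,0,0]},{"delta_pos":[0,0,-0.01],"twist":[0,0,0]}]'
python3 - <<'E'
from h import *
plan([.559,-.36,.165],88)
E
```

```text
time_s: 20.8
eef_pos: [0.6494, 0.1336, 0.1699]
tool_rot: [[-0.999, 0.034, 0.007], [0.034, 0.999, 0.001], [-0.007, 0.001, -1.0]]
wrist_force: [0.2, 1.2, -1.1]
finger_gap: 0.716
finger_force: 43.8
t 20.8 tcp [649.4 133.6 169.9] closing yaw 88.1 j6 7 tilt [0.007 0.001] -> shift mm [  73.8 -496.3    4. ] twist units 0.01
```

```bash
python3 -m inch '[{"delta_pos":[0.002,-0.016,0],"twist":[0,0,0]},{"delta_pos":[0.005,-0.03,0],"twist":[0,0,0]},{"delta_pos":[0.005,-0.034,0],"twist":[0,0,0]},{"delta_pos":[0.005,-0.034,0],"twist":[0,0,0]},{"delta_pos":[0.005,-0.034,0],"twist":[0,0,0]},{"delta_pos":[0.005,-0.034,0],"twist":[0,0,0]},{"delta_pos":[0.005,-0.034,0],"twist":[0,0,0]},{"delta_pos":[0.005,-0.034,0],"twist":[0,0,0]},{"delta_pos":[0.005,-0.034,0],"twist":[0,0,0]},{"delta_pos":[0.005,-0.034,0],"twist":[0,0,0]}]'
python3 -m inch '[{"delta_pos":[0.005,-0.034,0],"twist":[0,0,0]},{"delta_pos":[0.005,-0.034,0],"twist":[0,0,0]},{"delta_pos":[0.005,-0.034,0],"twist":[0,0,0]},{"delta_pos":[0.005,-0.034,0],"twist":[0,0,0]},{"delta_pos":[0.005,-0.028,0],"twist":[0,0,0]},{"delta_pos":[0.002,-0.014,0],"twist":[0,0,0]},{"delta_pos":[0,0,0],"twist":[0,0,0]},{"delta_pos":[0,0,0],"twist":[0,0,0]},{"delta_pos":[0,0,0],"twist":[0,0,0]}]'
python3 - <<'E'
from h import *
im=snap('wrist','w9.png');plan([.559,-.404,.165],88)
c=env.get_calibration('wrist');np.savez('w9.npz',**c);rects('wrist',dict(bat_round=.01))
E
```

```text
time_s: 21.63
eef_pos: [0.5879, -0.1846, 0.1628]
tool_rot: [[-0.999, 0.034, -0.003], [0.034, 0.999, 0.001], [0.003, 0.001, -1.0]]
wrist_force: [1.1, 0.1, -1.8]
finger_gap: 0.715
finger_force: 43.8
time_s: 22.38
eef_pos: [0.5564, -0.3587, 0.1636]
tool_rot: [[-0.999, 0.033, -0.001], [0.033, 0.999, 0.002], [0.001, 0.002, -1.0]]
wrist_force: [-0.8, -0.5, -0.6]
finger_gap: 0.722
finger_force: 43.8
t 22.4 tcp [ 556.8 -358.3  164. ] closing yaw 88.1 j6 -38 tilt [-0.001  0.001] -> shift mm [ -3.7 -45.6  -1.1] twist units 0.02
bat_round 0.66 px [223. 242.] ctr [ 551.9 -411.4] long/short [99.2 80.9] yaw long -57.5
```

View pics/w9.png

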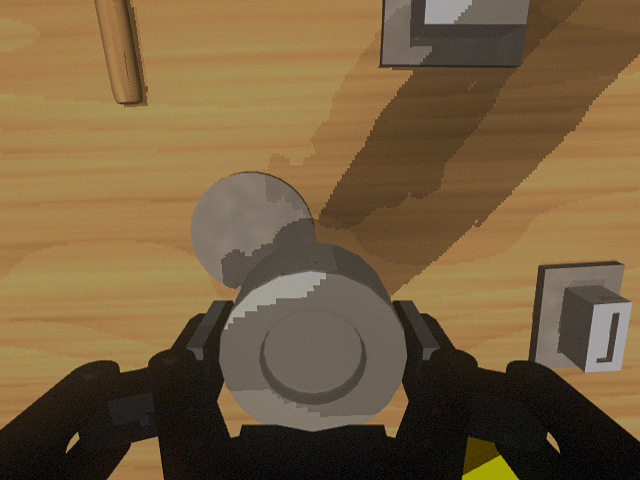

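The round bat's disc shows at (252,230). The held round's top rim passes through (221,352), (406,350), (313,272) and (313,430).

Run:
```python
from h import *
c=dict(np.load('w9.npz'))
f=lambda Q,z:np.array([onz(c,q,z)[:2] for q in Q])*1000
print('bat',circ(f([(191,230),(249,172),(314,228),(225,286),(207,188),(295,191)],.01)))
for dz in(.031,.034):print('round',circ(f([(221,352),(406,350),(313,272),(313,430)],.164+dz)))
plan([.559,-.404,.165],88)
```

```text
bat (array([ 560.19807571, -407.05980624]), np.float64(49.365514911194424))
round (array([ 554.82823128, -358.877825  ]), np.float64(29.864490819845535))
round (array([ 552.95134205, -358.83033407]), np.float64(29.063742627873566))
t 22.5 tcp [ 557.1 -358.2  164.3] closing yaw 88.2 j6 -38 tilt [-0.001  0.001] -> shift mm [ -3.4 -45.7  -0.8] twist units 0.03
```

```bash
python3 -m inch '[{"delta_pos":[-0.002,-0.016,0],"twist":[0,0,0]},{"delta_pos":[-0.002,-0.016,0.01],"twist":[0,0,0]},{"delta_pos":[-0.003,-0.0155,0.02],"twist":[0,0,0]},{"delta_pos":[0,0,0.03],"twist":[0,0,0]},{"delta_pos":[0,0,0.03],"twist":[0,0,0]},{"delta_pos":[0,0,0.025],"twist":[0,0,0]},{"delta_pos":[0,0,0.02],"twist":[0,0,0]},{"delta_pos":[0,0,0.012],"twist":[0,0,0]},{"delta_pos":[0,0,0],"twist":[0,0,0]},{"delta_pos":[0,0,0],"twist":[0,0,0]}]'
for i in 1 2 3 4 ; do python3 -m inch '[{"delta_pos":[0,0,0.0012],"twist":[0,0,0]},{"delta_pos":[0,0,0],"twist":[0,0,0]}]' | grep -E 'eef|wrist_f'; done
```

```text
time_s: 23.32
eef_pos: [0.5623, -0.4071, 0.017]
tool_rot: [[-0.999, 0.033, -0.001], [0.033, 0.999, 0.001], [0.001, 0.001, -1.0]]
wrist_force: [0.0, -0.1, -0.3]
finger_gap: 0.712
finger_force: 43.9
eef_pos: [0.5635, -0.4085, 0.0182]
wrist_force: [-0.3, -0.6, -0.4]
eef_pos: [0.563, -0.4081, 0.0163]
wrist_force: [0.7, -0.3, -1.3]
eef_pos: [0.5624, -0.4076, 0.0142]
wrist_force: [-0.5, -0.0, -1.3]
eef_pos: [0.5622, -0.4075, 0.0126]
wrist_force: [0.2, -0.4, -1.3]
```

```bash
python3 -m inch '[{"delta_pos":[0,0.0015,0],"twist":[0,0,0]},{"delta_pos":[0,0,0],"twist":[0,0,0]}]' | grep -E 'eef|wrist_f'; for i in 1 2 3 ; do python3 -m inch '[{"delta_pos":[0,0,0.0012],"twist":[0,0,0]},{"delta_pos":[0,0,0],"twist":[0,0,0]}]' | grep -E 'eef|wrist_f'; done
```

```text
eef_pos: [0.5623, -0.4058, 0.0126]
wrist_force: [-0.4, 0.0, -0.8]
eef_pos: [0.5623, -0.406, 0.0113]
wrist_force: [0.2, 0.6, -1.3]
eef_pos: [0.5625, -0.4061, 0.0108]
wrist_force: [-0.7, 0.9, 1.5]
eef_pos: [0.5625, -0.4061, 0.0107]
wrist_force: [-3.3, 2.7, 8.5]
```

Contact; release, rise, look.

```bash
python3 -m inch '[{"delta_pos":[0,0,-0.0012],"twist":[0,0,0]},{"delta_pos":[0,0,0],"twist":[0,0,0]},{"delta_pos":[0,0,0],"twist":[0,0,0]},{"delta_pos":[0,0,0],"twist":[0,0,0]}]' 0.0854 30
python3 -m inch '[{"delta_pos":[0,0,-0.015],"twist":[0,0,0]},{"delta_pos":[0,0,-0.03],"twist":[0,0,0]},{"delta_pos":[0,0,-0.035],"twist":[0,0,0]},{"delta_pos":[0,0,-0.035],"twist":[0,0,0]},{"delta_pos":[0,0,-0.035],"twist":[0,0,0]},{"delta_pos":[0,0,-0.025],"twist":[0,0,0]},{"delta_pos":[0,0,0],"twist":[0,0,0]},{"delta_pos":[0,0,0],"twist":[0,0,0]}]'
python3 - <<'E'
from h import *
im=snap('wrist');plan([.646,.131,.19],96.1)
rects('wrist',dict(bat_round=.01,mould_round_center=.044));crop(im,190,120,250,190,'w10.png')
c=env.get_calibration('wrist');np.savez('w10.npz',**c)
E
```

```text
time_s: 24.98
eef_pos: [0.5624, -0.4061, 0.0101]
tool_rot: [[-0.999, 0.034, -0.0], [0.034, 0.999, 0.0], [0.0, 0.0, -1.0]]
wrist_force: [0.5, -0.0, -0.8]
finger_gap: 1.0
finger_force: 0.0
time_s: 25.65
eef_pos: [0.5634, -0.407, 0.1876]
tool_rot: [[-0.999, 0.034, 0.003], [0.034, 0.999, -0.003], [-0.003, -0.003, -1.0]]
wrist_force: [-0.7, -0.8, -1.1]
finger_gap: 0.999
finger_force: 0.0
t 25.7 tcp [ 562.6 -406.2  185.4] closing yaw 88.1 j6 -41 tilt [ 0.001 -0.   ] -> shift mm [-65.3 539.7  -4.8] twist units -1.34
bat_round 0.97 px [180. 308.] ctr [ 557.1 -406.5] long/short [96.2 96.1] yaw long -32.1
mould_round_center 0.77 px [223. 315.] ctr [ 556.5 -405.1] long/short [62.6 60.4] yaw long -29.3
```

View pics/w10.png

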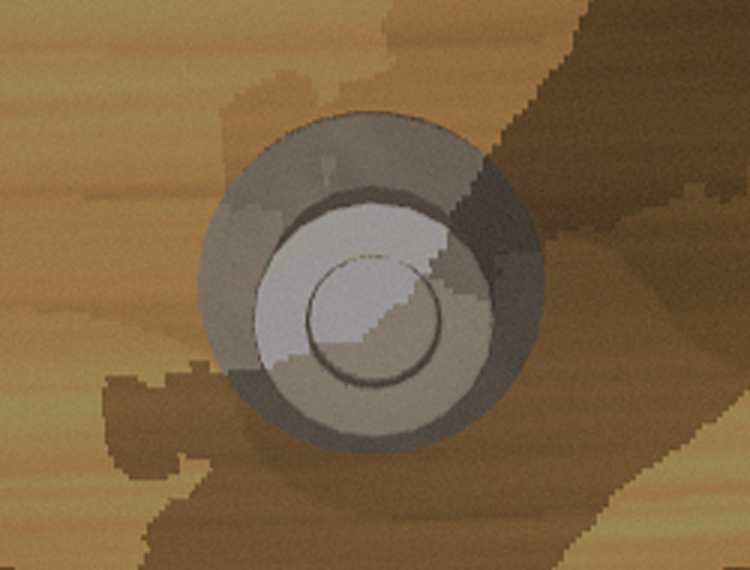

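```bash
python3 - <<'E'
from h import *
c=dict(np.load('w10.npz'))
print(circ(P3([(254,320),(493,320),(373,203),(373,436)],.044,190,120,c)),circ(P3([(199,280),(546,280),(371,111),(371,454)],.01,190,120,c)))
E
python3 -m inch '[{"delta_pos":[-0.003,0.02,0],"twist":[0,0,0]},{"delta_pos":[-0.004,0.036,0],"twist":[0,0,0]},{"delta_pos":[-0.005,0.038,0],"twist":[0,0,0]},{"delta_pos":[-0.005,0.038,0],"twist":[0,0,0]},{"delta_pos":[-0.005,0.038,0],"twist":[0,0,0]},{"delta_pos":[-0.005,0.038,0],"twist":[0,0,0]},{"delta_pos":[-0.005,0.038,0],"twist":[0,0,0]},{"delta_pos":[-0.005,0.038,0],"twist":[0,0,0]},{"delta_pos":[-0.005,0.038,0],"twist":[0,0,0]},{"delta_pos":[-0.005,0.038,0],"twist":[0,0,0]}]'
python3 -m inch '[{"delta_pos":[-0.005,0.038,0],"twist":[0,0,0]},{"delta_pos":[-0.005,0.038,0],"twist":[0,0,0]},{"delta_pos":[-0.005,0.038,0],"twist":[0,0,0]},{"delta_pos":[-0.003,0.036,0],"twist":[0,0,0]},{"delta_pos":[0,0.028,0],"twist":[0,0,-0.7]},{"delta_pos":[0,0,0],"twist":[0,0,-0.64]},{"delta_pos":[0,0,0],"twist":[0,0,0]},{"delta_pos":[0,0,0],"twist":[0,0,0]}]'
python3 - <<'E'
from h import *
im=snap('wrist');plan([.646,.131,.0],96.1)
rects('wrist',dict(mould_oblong_center=.034),3);crop(im,190,100,250,200,'w11.png')
c=env.get_calibration('wrist');np.savez('w11.npz',**c)
E
```

```text
(array([ 556.59067742, -404.73303184]), np.float64(29.911695972979107)) (array([ 555.14284321, -404.77141991]), np.float64(48.37399641344862))
time_s: 26.63
eef_pos: [0.6204, -0.0458, 0.1834]
tool_rot: [[-0.999, 0.034, -0.003], [0.034, 0.999, 0.001], [0.003, 0.001, -1.0]]
wrist_force: [0.9, -0.2, 0.4]
finger_gap: 1.006
finger_force: 0.0
time_s: 27.3
eef_pos: [0.6446, 0.1296, 0.1836]
tool_rot: [[-0.994, -0.105, -0.003], [-0.105, 0.994, -0.0], [0.003, -0.0, -1.0]]
wrist_force: [-0.2, -0.7, -0.6]
finger_gap: 1.002
finger_force: 0.0
t 27.4 tcp [644.8 128.9 184. ] closing yaw 96.0 j6 -2 tilt [-0.002 -0.   ] -> shift mm [ -1.8   2.  184. ] twist units -0.02
mould_oblong_center 0.78 px [396. 294.] ctr [807.9 140.7] long/short [131.6  82.6] yaw long 59.3
mould_oblong_center 0.74 px [226. 317.] ctr [645.2 130.7] long/short [132.1  65.2] yaw long 6.7
mould_oblong_center 0.71 px [354. 540.] ctr [722.3 330. ] long/short [111.9  58.6] yaw long 61.6
```

View pics/w11.png

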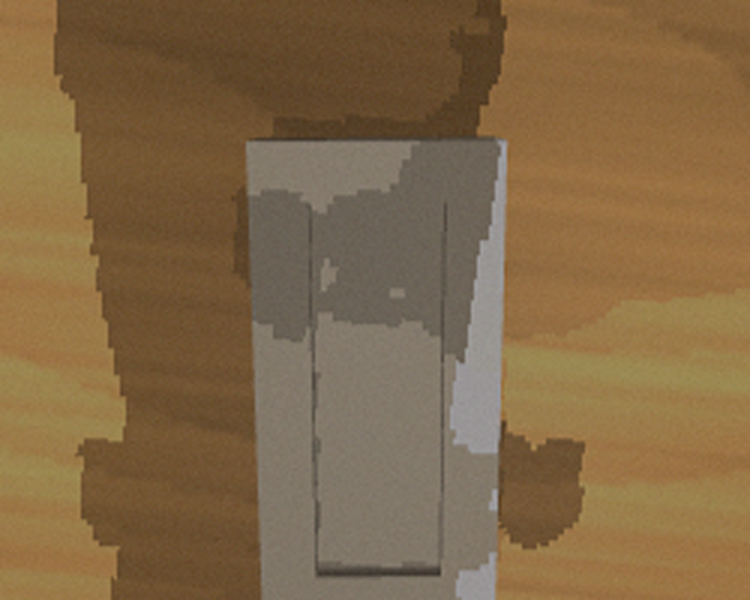

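```bash
python3 -m inch '[{"delta_pos":[-0.0014,0.0018,0.02],"twist":[0,0,0]},{"delta_pos":[0,0,0.035],"twist":[0,0,0]},{"delta_pos":[0,0,0.035],"twist":[0,0,0]},{"delta_pos":[0,0,0.03],"twist":[0,0,0]},{"delta_pos":[0,0,0.025],"twist":[0,0,0]},{"delta_pos":[0,0,0.02],"twist":[0,0,0]},{"delta_pos":[0,0,0.01],"twist":[0,0,0]},{"delta_pos":[0,0,0.006],"twist":[0,0,0]},{"delta_pos":[0,0,0],"twist":[0,0,0]},{"delta_pos":[0,0,0],"twist":[0,0,0]}]' 0.0854 30
python3 -m inch '[{"delta_pos":[0,0,0],"twist":[0,0,0]},{"delta_pos":[0,0,0],"twist":[0,0,0]},{"delta_pos":[0,0,0],"twist":[0,0,0]},{"delta_pos":[0,0,0],"twist":[0,0,0]},{"delta_pos":[0,0,0],"twist":[0,0,0]},{"delta_pos":[0,0,0],"twist":[0,0,0]}]' 0.0 60
```

```text
time_s: 28.23
eef_pos: [0.6475, 0.1309, 0.0054]
tool_rot: [[-0.994, -0.105, 0.001], [-0.105, 0.994, 0.0], [-0.001, 0.0, -1.0]]
wrist_force: [-0.2, -0.5, 0.1]
finger_gap: 1.002
finger_force: 0.0
time_s: 28.73
eef_pos: [0.6482, 0.1315, 0.0066]
tool_rot: [[-0.994, -0.106, 0.004], [-0.106, 0.994, 0.0], [-0.004, -0.0, -1.0]]
wrist_force: [0.2, -1.0, 5.5]
finger_gap: 0.738
finger_force: 69.0
```

```bash
python3 -m inch '[{"delta_pos":[0,0,-0.01],"twist":[0,0,0]},{"delta_pos":[0,0,-0.02],"twist":[0,0,0]},{"delta_pos":[0,0,-0.03],"twist":[0,0,0]},{"delta_pos":[0,0,-0.03],"twist":[0,0,0]},{"delta_pos":[0,0,-0.03],"twist":[0,0,0]},{"delta_pos":[0.01,-0.008,-0.02],"twist":[0,0,0]},{"delta_pos":[0.022,-0.016,0],"twist":[0,0,0]},{"delta_pos":[0.027,-0.02,0],"twist":[0,0,0]},{"delta_pos":[0.027,-0.02,0],"twist":[0,0,0]},{"delta_pos":[0.027,-0.02,0],"twist":[0,0,0]}]'
python3 -m inch '[{"delta_pos":[0.02,-0.015,0],"twist":[0,0,0]},{"delta_pos":[0.008,-0.008,0],"twist":[0,0,0.2]},{"delta_pos":[0,0,0],"twist":[0,0,0.8]},{"delta_pos":[0,0,0],"twist":[0,0,1]},{"delta_pos":[0,0,0],"twist":[0,0,1]},{"delta_pos":[0,0,0],"twist":[0,0,1]},{"delta_pos":[0,0,0],"twist":[0,0,0.8]},{"delta_pos":[0,0,0],"twist":[0,0,0.4]},{"delta_pos":[0,0,0],"twist":[0,0,0]},{"delta_pos":[0,0,0],"twist":[0,0,0]}]'
python3 - <<'E'
from h import *
im=snap('wrist','w12.png');plan([.459,.0105,.15],65)
c=env.get_calibration('wrist');np.savez('w12.npz',**c);rects('wrist',dict(bat_oblong=.01))
E
```

```text
time_s: 29.57
eef_pos: [0.5415, 0.0354, 0.1445]
tool_rot: [[-0.994, -0.107, -0.001], [-0.107, 0.994, 0.0], [0.001, 0.0, -1.0]]
wrist_force: [-0.2, -1.2, -3.1]
finger_gap: 0.733
finger_force: 68.0
time_s: 30.4
eef_pos: [0.518, 0.0102, 0.1445]
tool_rot: [[-0.906, 0.423, -0.0], [0.423, 0.906, 0.0], [0.0, 0.0, -1.0]]
wrist_force: [-0.6, -0.8, -3.3]
finger_gap: 0.739
finger_force: 68.0
t 30.4 tcp [518.   10.2 144.5] closing yaw 65.0 j6 17 tilt [-0.  0.] -> shift mm [ 53.6 -24.6  -5.5] twist units -0.0
bat_oblong 0.82 px [ 88. 272.] ctr [417.3  27. ] long/short [100.5  76.3] yaw long 65.0
```

View pics/w12.png

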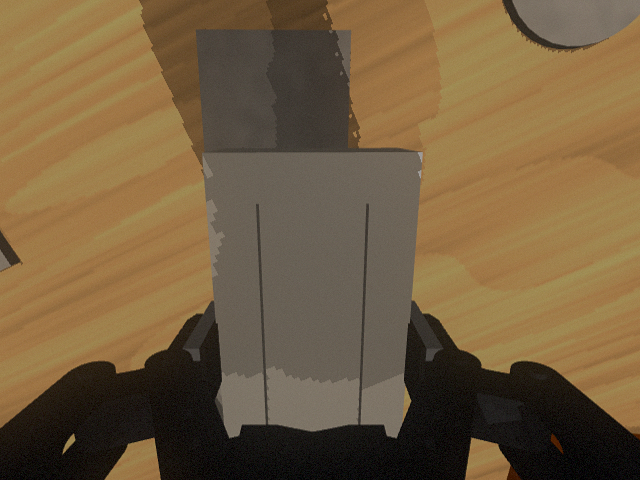

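The bat's near corners are at (196,30) and (351,30), and the held mould's near top edge runs from (203,152) to (423,152). They look parallel.

Run:
```python
from h import *
c=dict(np.load('w12.npz'))
def end(Q,z,h):
  P=np.array([onz(c,q,z)[:2] for q in Q])*1000;w=P[1]-P[0];L=np.linalg.norm(w);n=np.array([w[1],-w[0]])/L
  print((P.mean(0)+h*n).round(1),round(L,1),np.degrees(np.arctan2(n[1],n[0])).round(1));return P.mean(0)+h*n
b=end([(196,30),(351,30)],.01,83);m=end([(203,152),(423,152)],.1725,65)
R=np.array(env.read_state()['tool_rot']);print(R.T@np.r_[b-m,0])
plan([.459,.0105,.15],65)
```

```text
[458.8   8.4] 99.8 -25.0
[516.    9.8] 63.7 -25.0
[ 5.12488990e+01 -2.54480955e+01 -3.89965336e-03]
t 30.5 tcp [518.   10.1 144.4] closing yaw 65.0 j6 17 tilt [0. 0.] -> shift mm [ 53.6 -24.6  -5.6] twist units -0.0
```

```bash
python3 -m inch '[{"delta_pos":[0.017,-0.008,0],"twist":[0,0,0]},{"delta_pos":[0.017,-0.008,0.01],"twist":[0,0,0]},{"delta_pos":[0.017,-0.009,0.02],"twist":[0,0,0]},{"delta_pos":[0,0,0.025],"twist":[0,0,0]},{"delta_pos":[0,0,0.025],"twist":[0,0,0]},{"delta_pos":[0,0,0.02],"twist":[0,0,0]},{"delta_pos":[0,0,0.015],"twist":[0,0,0]},{"delta_pos":[0,0,0.008],"twist":[0,0,0]},{"delta_pos":[0,0,0],"twist":[0,0,0]},{"delta_pos":[0,0,0],"twist":[0,0,0]}]'
python3 - <<'E'
from h import *
plan([.4607,.0094,.015],65)
E
for i in 1 2 3 4; do python3 -m inch '[{"delta_pos":[0,0,0.0012],"twist":[0,0,0]},{"delta_pos":[0,0,0],"twist":[0,0,0]}]' | grep -E 'eef|wrist_f'; done
```

```text
time_s: 31.33
eef_pos: [0.4612, 0.009, 0.0216]
tool_rot: [[-0.906, 0.424, -0.0], [0.424, 0.906, 0.0], [0.0, 0.0, -1.0]]
wrist_force: [0.0, 0.0, -3.6]
finger_gap: 0.734
finger_force: 67.8
t 31.3 tcp [461.2   9.   21.6] closing yaw 64.9 j6 16 tilt [-0.  0.] -> shift mm [0.6 0.2 6.6] twist units -0.01
eef_pos: [0.4622, 0.0088, 0.0212]
wrist_force: [0.0, 0.4, -3.8]
eef_pos: [0.4616, 0.0089, 0.0195]
wrist_force: [0.4, -0.5, -2.5]
eef_pos: [0.4611, 0.009, 0.0179]
wrist_force: [0.5, 0.4, -2.7]
eef_pos: [0.4612, 0.009, 0.0166]
wrist_force: [-0.5, 0.0, -1.8]
```

```bash
for i in 1 2 ; do python3 -m inch '[{"delta_pos":[0,0,0.0012],"twist":[0,0,0]},{"delta_pos":[0,0,0],"twist":[0,0,0]}]' | grep -E 'eef|wrist_f'; done
```

```text
eef_pos: [0.4612, 0.0089, 0.0165]
wrist_force: [-3.2, 0.5, 8.3]
eef_pos: [0.4613, 0.0089, 0.0165]
wrist_force: [-7.8, 1.0, 21.6]
```

```bash
python3 -m inch '[{"delta_pos":[0,0,-0.002],"twist":[0,0,0]},{"delta_pos":[0,0,0],"twist":[0,0,0]},{"delta_pos":[0,0,0],"twist":[0,0,0]},{"delta_pos":[0,0,0],"twist":[0,0,0]}]' 0.0854 30
python3 -m inch '[{"delta_pos":[0,0,-0.015],"twist":[0,0,0]},{"delta_pos":[0,0,-0.03],"twist":[0,0,0]},{"delta_pos":[0,0,-0.035],"twist":[0,0,0]},{"delta_pos":[0,0,-0.035],"twist":[0,0,0]},{"delta_pos":[0,0,-0.035],"twist":[0,0,0]},{"delta_pos":[0,0,-0.035],"twist":[0,0,0]},{"delta_pos":[0,0,-0.02],"twist":[0,0,0]},{"delta_pos":[0,0,0],"twist":[0,0,0]},{"delta_pos":[0,0,0],"twist":[0,0,0]}]'
python3 - <<'E'
from h import *
snap('wrist');plan([.538,.391,.20],67.9)
rects('wrist',dict(bat_oblong=.01,mould_oblong_center=.044),2)
E
```

```text
time_s: 32.67
eef_pos: [0.4613, 0.0089, 0.0162]
tool_rot: [[-0.906, 0.424, 0.0], [0.424, 0.906, 0.0], [-0.0, 0.0, -1.0]]
wrist_force: [0.2, -0.2, 0.3]
finger_gap: 0.997
finger_force: 0.0
time_s: 33.42
eef_pos: [0.462, 0.0088, 0.2221]
tool_rot: [[-0.906, 0.424, 0.003], [0.424, 0.906, -0.0], [-0.003, 0.001, -1.0]]
wrist_force: [0.0, 0.0, 0.4]
finger_gap: 1.0
finger_force: 0.0
t 33.5 tcp [461.1   8.9 220.7] closing yaw 64.9 j6 16 tilt [-0.  0.] -> shift mm [ 92.3 378.7  20.8] twist units -0.5
bat_oblong 0.57 px [179. 273.] ctr [456.1   8.9] long/short [166.1 100.7] yaw long -25.3
mould_oblong_center 0.95 px [470. 536.] ctr [798.1 110.6] long/short [40.5 24.6] yaw long 65.0
mould_oblong_center 0.59 px [212. 313.] ctr [456.7   8.9] long/short [129.7  64.2] yaw long -24.5
```

```bash
python3 -m inch '[{"delta_pos":[0.005,0.022,0],"twist":[0,0,0]},{"delta_pos":[0.009,0.037,0],"twist":[0,0,0]},{"delta_pos":[0.009,0.037,0],"twist":[0,0,0]},{"delta_pos":[0.009,0.037,0],"twist":[0,0,0]},{"delta_pos":[0.009,0.037,0],"twist":[0,0,0]},{"delta_pos":[0.009,0.037,0],"twist":[0,0,0]},{"delta_pos":[0.009,0.037,0],"twist":[0,0,0]},{"delta_pos":[0.009,0.037,0],"twist":[0,0,0]},{"delta_pos":[0.009,0.037,0],"twist":[0,0,0]},{"delta_pos":[0.009,0.037,0],"twist":[0,0,0]}]'
python3 -m inch '[{"delta_pos":[0.006,0.024,0],"twist":[0,0,0]},{"delta_pos":[0,0,0.01],"twist":[0,0,-0.5]},{"delta_pos":[0,0,0.01],"twist":[0,0,0]},{"delta_pos":[0,0,0],"twist":[0,0,0]},{"delta_pos":[0,0,0],"twist":[0,0,0]}]'
python3 - <<'E'
from h import *
snap('wrist');plan([.538,.391,.005],67.9)
rects('wrist',dict(mould_oval_center=.034,bat_oval=.01),2)
rects('top',dict(bat_oval=.01),1)
E
```

```text
time_s: 34.4
eef_pos: [0.5329, 0.3685, 0.2189]
tool_rot: [[-0.906, 0.424, -0.003], [0.424, 0.906, -0.002], [0.002, -0.003, -1.0]]
wrist_force: [0.9, 0.1, 0.3]
finger_gap: 0.998
finger_force: 0.0
time_s: 34.82
eef_pos: [0.5373, 0.3899, 0.199]
tool_rot: [[-0.926, 0.378, -0.004], [0.378, 0.926, -0.002], [0.003, -0.004, -1.0]]
wrist_force: [0.6, -0.3, 0.5]
finger_gap: 0.998
finger_force: 0.0
t 34.9 tcp [537.9 390.  200.2] closing yaw 67.8 j6 51 tilt [-0.002 -0.001] -> shift mm [ -0.    1.4 195.2] twist units -0.02
mould_oval_center 0.81 px [217. 318.] ctr [537.1 391.8] long/short [130.6  64.3] yaw long -21.6
mould_oval_center 0.73 px [130.  76.] ctr [401.9 249.5] long/short [153.8  97.6] yaw long 4.1
bat_oval 0.80 px [130.  79.] ctr [396.8 236. ] long/short [166.6 105.6] yaw long 4.1
bat_oval 0.81 px [313. 256.] ctr [397.7 238.4] long/short [165.6  99. ] yaw long 5.8
```

```bash
python3 -m inch '[{"delta_pos":[0.0005,0.0015,0.02],"twist":[0,0,0]},{"delta_pos":[0,0,0.035],"twist":[0,0,0]},{"delta_pos":[0,0,0.035],"twist":[0,0,0]},{"delta_pos":[0,0,0.035],"twist":[0,0,0]},{"delta_pos":[0,0,0.03],"twist":[0,0,0]},{"delta_pos":[0,0,0.02],"twist":[0,0,0]},{"delta_pos":[0,0,0.013],"twist":[0,0,0]},{"delta_pos":[0,0,0.006],"twist":[0,0,0]},{"delta_pos":[0,0,0],"twist":[0,0,0]},{"delta_pos":[0,0,0],"twist":[0,0,0]}]' 0.0854 30
python3 -m inch '[{"delta_pos":[0,0,0],"twist":[0,0,0]},{"delta_pos":[0,0,0],"twist":[0,0,0]},{"delta_pos":[0,0,0],"twist":[0,0,0]},{"delta_pos":[0,0,0],"twist":[0,0,0]},{"delta_pos":[0,0,0],"twist":[0,0,0]},{"delta_pos":[0,0,0],"twist":[0,0,0]}]' 0.0 60
```

```text
time_s: 35.85
eef_pos: [0.5392, 0.3928, 0.0082]
tool_rot: [[-0.926, 0.377, 0.001], [0.377, 0.926, 0.001], [-0.001, 0.001, -1.0]]
wrist_force: [0.4, -0.6, 0.0]
finger_gap: 1.0
finger_force: 0.0
time_s: 36.35
eef_pos: [0.5399, 0.3934, 0.0094]
tool_rot: [[-0.927, 0.376, 0.003], [0.376, 0.927, 0.002], [-0.002, 0.003, -1.0]]
wrist_force: [0.8, -0.2, 6.9]
finger_gap: 0.73
finger_force: 68.3
```

```bash
python3 -m inch '[{"delta_pos":[0,0,-0.01],"twist":[0,0,0]},{"delta_pos":[0,0,-0.02],"twist":[0,0,0]},{"delta_pos":[0,0,-0.03],"twist":[0,0,0]},{"delta_pos":[0,0,-0.03],"twist":[0,0,0]},{"delta_pos":[0,0,-0.03],"twist":[0,0,0]},{"delta_pos":[0.001,-0.01,-0.02],"twist":[0,0,0]},{"delta_pos":[0.003,-0.025,0],"twist":[0,0,0]},{"delta_pos":[0.004,-0.032,0],"twist":[0,0,0]},{"delta_pos":[0.004,-0.034,0],"twist":[0,0,0]},{"delta_pos":[0.004,-0.034,0],"twist":[0,0,0]}]'
python3 -m inch '[{"delta_pos":[0.003,-0.024,0],"twist":[0,0,0]},{"delta_pos":[0,-0.012,0],"twist":[0,0,-0.3]},{"delta_pos":[0,0,0],"twist":[0,0,-0.8]},{"delta_pos":[0,0,0],"twist":[0,0,-1]},{"delta_pos":[0,0,0],"twist":[0,0,-1]},{"delta_pos":[0,0,0],"twist":[0,0,-0.9]},{"delta_pos":[0,0,0],"twist":[0,0,-0.5]},{"delta_pos":[0,0,0],"twist":[0,0,0]},{"delta_pos":[0,0,0],"twist":[0,0,0]},{"delta_pos":[0,0,0],"twist":[0,0,0]}]'
python3 - <<'E'
from h import *
im=snap('wrist','w13.png');plan([.398,.238,.15],95)
c=env.get_calibration('wrist');np.savez('w13.npz',**c)
z=env.read_state()['eef_pos'][2]-.0075+.034
S={}
for n,zz in(('bat_oval',.01),('mould_oval_center',z)):
  for r in env.regions_of('wrist',n)[:3]:
    m=r['region'];v,u=np.nonzero(m);print(n,r['conf'],np.round(r['point']),'bbox',u.min(),u.max(),v.min(),v.max(),m.sum())
    S[n+str(len(S))]=m
np.savez('w13m.npz',**S)
E
```

```text
time_s: 37.18
eef_pos: [0.4718, 0.2727, 0.1475]
tool_rot: [[-0.927, 0.375, 0.0], [0.375, 0.927, 0.0], [-0.0, 0.0, -1.0]]
wrist_force: [0.7, -1.3, -1.4]
finger_gap: 0.73
finger_force: 67.4
time_s: 38.02
eef_pos: [0.4565, 0.2415, 0.1474]
tool_rot: [[-0.996, -0.084, 0.0], [-0.084, 0.996, 0.0], [-0.0, 0.0, -1.0]]
wrist_force: [-0.0, 0.3, -2.3]
finger_gap: 0.736
finger_force: 67.4
t 38.1 tcp [456.5 241.5 147.4] closing yaw 94.8 j6 14 tilt [0. 0.] -> shift mm [58.6  1.5 -2.7] twist units -0.03
bat_oval 0.67 [ 97. 314.] bbox 239 385 19 175 17682
mould_oval_center 0.9 [292. 313.] bbox 211 414 146 436 49580
```

Run:
```python
from h import *
from scipy.optimize import least_squares
c=dict(np.load('w13.npz'));S=np.load('w13m.npz')
b=[S[k] for k in S if 'bat' in k][0]; mo=[S[k] for k in S if 'mould' in k][0]
near=cv2.dilate(mo.astype(np.uint8),np.ones((9,9)))
cn=max(cv2.findContours(b.astype(np.uint8),0,1)[0],key=cv2.contourArea).reshape(-1,2)
cn=np.array([q for q in cn if not near[q[1],q[0]] and q[1]<140])
P=np.array([onz(c,q,.01)[:2] for q in cn])*1000
def f(x,e=0):
  a=np.radians(x[2]);d=(P-x[:2])@np.array([[np.cos(a),-np.sin(a)],[np.sin(a),np.cos(a)]])
  return np.hypot(d[:,0]-np.clip(d[:,0],-33,33),d[:,1])-50
r=least_squares(f,[398,238,5],loss='soft_l1');print(r.x.round(2),len(P),np.abs(r.fun).mean(),np.sqrt((f(r.x)**2).mean()))
R=np.array(env.read_state()['tool_rot']);p=np.array(env.read_state()['eef_pos'])*1000
print(R.T@(np.r_[r.x[:2],p[2]]-p)-[1.6,0,0])
```

```text
[396.39 235.16   4.58] 300 0.23888106557269234 0.2944173966791272
[ 5.88964050e+01 -1.18945330e+00  9.04613521e-04]
```

```bash
python3 -m inch '[{"delta_pos":[0.02,0,0],"twist":[0,0,0]},{"delta_pos":[0.02,0,0.01],"twist":[0,0,0]},{"delta_pos":[0.019,0,0.02],"twist":[0,0,0]},{"delta_pos":[0,0,0.025],"twist":[0,0,0]},{"delta_pos":[0,0,0.025],"twist":[0,0,0]},{"delta_pos":[0,0,0.02],"twist":[0,0,0]},{"delta_pos":[0,0,0.015],"twist":[0,0,0]},{"delta_pos":[0,0,0.008],"twist":[0,0,0]},{"delta_pos":[0,0,0],"twist":[0,0,0]},{"delta_pos":[0,0,0],"twist":[0,0,0]}]'
python3 - <<'E'
from h import *
plan([.398,.2365,.015],94.7)
E
for i in 1 2 3; do python3 -m inch '[{"delta_pos":[0,0,0.0012],"twist":[0,0,0]},{"delta_pos":[0,0,0],"twist":[0,0,0]}]' | grep -E 'eef|wrist_f'; done
```

```text
time_s: 39.0
eef_pos: [0.3979, 0.2365, 0.0244]
tool_rot: [[-0.996, -0.085, -0.0], [-0.085, 0.996, -0.0], [0.0, -0.0, -1.0]]
wrist_force: [0.4, -0.8, -1.7]
finger_gap: 0.731
finger_force: 67.4
t 39.0 tcp [397.9 236.5  24.4] closing yaw 94.9 j6 16 tilt [-0. -0.] -> shift mm [-0.1  0.   9.4] twist units 0.03
eef_pos: [0.3989, 0.2368, 0.024]
wrist_force: [-0.6, -0.3, -1.6]
eef_pos: [0.3984, 0.2366, 0.0223]
wrist_force: [0.2, -0.4, -3.1]
eef_pos: [0.3979, 0.2365, 0.0207]
wrist_force: [-0.6, 0.1, -2.7]
```

```bash
for i in 1 2 3; do python3 -m inch '[{"delta_pos":[0,0,0.0012],"twist":[0,0,0]},{"delta_pos":[0,0,0],"twist":[0,0,0]}]' | grep -E 'eef|wrist_f'; done
```

```text
eef_pos: [0.398, 0.2365, 0.0195]
wrist_force: [-0.0, -0.9, -1.6]
eef_pos: [0.398, 0.2365, 0.0194]
wrist_force: [-3.9, -2.9, 9.7]
eef_pos: [0.398, 0.2365, 0.0193]
wrist_force: [-7.0, -2.6, 23.6]
```

```bash
python3 -m inch '[{"delta_pos":[0,0,-0.002],"twist":[0,0,0]},{"delta_pos":[0,0,0],"twist":[0,0,0]},{"delta_pos":[0,0,0],"twist":[0,0,0]},{"delta_pos":[0,0,0],"twist":[0,0,0]}]' 0.0854 30
python3 -m inch '[{"delta_pos":[0,0,-0.015],"twist":[0,0,0]},{"delta_pos":[0,0,-0.03],"twist":[0,0,0]},{"delta_pos":[0,0,-0.035],"twist":[0,0,0]},{"delta_pos":[0,0,-0.035],"twist":[0,0,0]},{"delta_pos":[0,0,-0.035],"twist":[0,0,0]},{"delta_pos":[0,0,-0.035],"twist":[0,0,0]},{"delta_pos":[0,0,-0.02],"twist":[0,0,0]},{"delta_pos":[0,0,0],"twist":[0,0,0]},{"delta_pos":[0,0,0],"twist":[0,0,0]}]'
python3 - <<'E'
from h import *
snap('wrist');rects('wrist',dict(bat_oval=.01,mould_oval_center=.044),1)
snap('top');rects('top',dict(mould_bar_center=.044,mould_square_center=.044,mould_round_center=.044,bat_bar=.01,bat_square=.01,bat_round=.01,mallet_center=.028,brush_grip=.01,slip_jar_center=.095))
s=env.read_state();print(s['time_s'],s['finger_gap'],s['finger_force'])
E
```

```text
time_s: 40.33
eef_pos: [0.3979, 0.2364, 0.0189]
tool_rot: [[-0.996, -0.086, 0.0], [-0.086, 0.996, 0.0], [-0.0, 0.0, -1.0]]
wrist_force: [0.1, -0.1, 0.2]
finger_gap: 0.997
finger_force: 0.0
time_s: 41.08
eef_pos: [0.3987, 0.2367, 0.2249]
tool_rot: [[-0.996, -0.086, 0.002], [-0.086, 0.996, 0.001], [-0.003, 0.001, -1.0]]
wrist_force: [-0.2, -0.3, 0.1]
finger_gap: 1.0
finger_force: 0.0
bat_oval 0.86 px [185. 276.] ctr [393.9 234.8] long/short [164.  101.1] yaw long 2.7
mould_oval_center 0.79 px [212. 312.] ctr [393.1 234.8] long/short [128.8  63.6] yaw long 5.4
mould_bar_center 0.74 px [231. 380.] ctr [ 638.4 -133.2] long/short [61.4 30.2] yaw long -1.3
mould_square_center 0.59 px [312. 421.] ctr [ 393.2 -248.8] long/short [65.3 62. ] yaw long 88.2
mould_round_center 0.93 px [256. 465.] ctr [ 559.3 -401.2] long/short [66.5 57.6] yaw long -72.3
bat_bar 0.81 px [235. 377.] ctr [ 640.5 -135.3] long/short [93.6 65.1] yaw long -0.6
bat_square 0.64 px [321. 420.] ctr [ 392.5 -253.8] long/short [99.8 98.5] yaw long 88.3
bat_round 0.93 px [262. 459.] ctr [ 559.7 -403. ] long/short [97.4 96.2] yaw long -46.5
mallet_center 0.77 px [326. 164.] ctr [354.2 535.6] long/short [175.1  90.3] yaw long -74.6
brush_grip 0.55 px [330. 499.] ctr [ 361.1 -488.7] long/short [195.5  41.1] yaw long 2.3
slip_jar_center 0.83 px [184. 339.] ctr [772.6  -9.1] long/short [81.1 76. ] yaw long -45.2
41.7333 1.0005687927759361 0.0
```

Run:
```python
from h import *
from scipy.optimize import least_squares
snap('wrist');c=env.get_calibration('wrist');X=[]
for n,z,h,rr in(('bat_oval',.01,33,50),('mould_oval_center',.044,33,32)):
  m=env.regions_of('wrist',n)[0]['region'].astype(np.uint8)
  cn=max(cv2.findContours(m,0,1)[0],key=cv2.contourArea).reshape(-1,2)
  P=np.array([onz(c,q,z)[:2] for q in cn])*1000
  def f(x):
    a=np.radians(x[2]);d=(P-x[:2])@np.array([[np.cos(a),-np.sin(a)],[np.sin(a),np.cos(a)]])
    return np.hypot(d[:,0]-np.clip(d[:,0],-h,h),d[:,1])-rr
  r=least_squares(f,[394,235,4],loss='soft_l1');X.append(r.x);print(n,r.x.round(2),np.sqrt((f(r.x)**2).mean()))
d=X[1]-X[0]
if np.hypot(*d[:2])<4 and abs(d[2])<2.5: print(env.finish_job())
```

```text
bat_oval [395.92 234.95   4.21] 0.5391817879434028
mould_oval_center [395.05 235.4    5.  ] 0.39811506216121073
the job is handed in; nothing more can be done
None
```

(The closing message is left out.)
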